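# Ease down the basket press with its release valve

## Robot

A 7-joint arm with a two-finger parallel gripper is mounted at the origin on the work surface. World frame = base frame: x ahead of the robot, y to its left, z up, the work surface at z = 0. Lengths are in mm, angles in degrees, forces in N, time in s.
With the tool pointing down it reaches from about 400 to 875 mm from the base axis. Payload 6.5 kg.
Tool frame: the origin (TCP) lies midway between the tips of the shut fingers; the grasp point (between the pads) lies 19 mm behind it; z points along the fingers, y is the line along which they close (so a half turn about z gives the same grasp; the last joint's range is limited). The gripper opens to 88 mm and grips with 3 to 60 N. Pads are 18 mm wide; open, the fingers measure 123 mm over their backs; the gripper's body (75 mm by 187 mm) begins 45 mm behind the grasp point.
Start: joints at [-74.324, 30.733, -0.252, 88.115, 0.149, 61.152, -4.079], TCP at [216.639, 612.828, 238.716] pointing down, gripper open.
Joint ranges: [-154.64, 154.64], [-21.42, 123.67], [-72.66, 72.17], [13.99, 137.28], [-74.86, 254.86], [10.95, 109.41], [-158.01, 158.01]. Speed limits (degrees/s): [136.94, 136.94, 180, 180, 180, 180, 180].

## Interface

Orientations are given as a 3x3 rotation matrix whose columns are the frame's x, y, z axes.
In Python, from cell import status, vision, sign_off gives the robot as it stands.
- The arm moves only by the tool send_rows, never from a script. Its argument "rows" is a list of rows, each a list of 5 numbers: the shift along the tool's x, y, z in mm, then the turn about the tool's z in rad, then the gripper command: -1 is shut, 1 is fully open, values between are in proportion. In form: [[dx, dy, dz, spin, hand], ...]. A call has 1 to 5 rows; each row is the pose to reach, as a shift and turn from the pose commanded when the call began, along the tool's axes at that moment; what a row does not reach only later rows make up. A row lasts 1/8 s, in which the tool goes at most 62.5 mm and 10.7 degrees, less where a joint would pass 70% of its speed; a pose out of reach is approached as far as the arm can. A call with a gripper value outside its range is refused whole. The fingers move at their own pace and stop on an object; "grip_force" is the grip in N (left out, the last holds). Time passes only in rows, so rows that repeat a pose let the fingers close. It gives the time, the measured TCP pose, the force, the opening and the grip force at its end, in the units of the state.
- status.get_obs(): the state, without advancing time (a new reading comes with each control period).
- vision.read_camera(name): name is "side" or "top"; returns a dict with "frame" (384x512x3 uint8, red, green, blue), "vfov" (degrees; the focal length in pixels is half the picture's height over the tangent of half this angle, whatever the lens; pixels are square), "cx", "cy" (the principal point, pixels), "xyz" and "orientation" of the camera in the world. Camera axes: x right, y up, looking along -z (the intrinsics and any distortion apply to the point x, -y, -z); pixel columns grow to the right and rows downward; lengths in mm; the calibration is good to about 2 mm. A picture is of the moment at which its call begins. There is no depth.
- sign_off(): hands the job in; it is judged then, once.
Trained networks look in the newest picture that a camera, given by its name, has taken for a name from the list of things; names that differ only in an ending like _2 or _b are one class to them, and where a whole thing is asked for, a point or a joint stands for the part that bears it (a point fixed in the world has none). Each returns a list of dicts, best first, with "p" (0 to 1); they miss things now and then, are a little off and sometimes report something else, mostly with a low value. They report only what shows in the picture. A call takes as long as a camera call. They do not tell look-alikes from the thing itself.
- vision.search_frame(thing, camera): "box" ([left, top, width, height] in pixels, round what is visible of it).
The state is a dict: "time_s": time; "joint_positions": joint angles; "qvel": joint speeds; "effort": joint torques, N m; "position": TCP position; "orientation": TCP orientation; "wrist_force": force on the tool from outside, world axes, zero at the start; "torque": the same for the moment, N m; "opening": finger opening in mm; "finger_force": force on a finger pad.
Only numpy, scipy, OpenCV 4.12 (cv2) and the standard library are available. Lean on these libraries where they do the work, as an engineer would, in place of code of your own. Each camera call takes 0.05 s, during which the arm holds its last target. There are 200 camera calls.

## Task

The little hydraulic press is still pumped up. Take the slotted key out of its wooden block, set it fully down over the flat of the release valve on top of the hand pump without leaning on it, and crack the valve open just far enough that the basket sinks slowly - never faster than 3 cm a second - until it is fully down. Then turn the valve gently back until it is fully shut, let go of the key so that it stays standing on the valve, and leave everything else where it is; touch the press with nothing but the key.

Things in the scene. Friction and masses are not known exactly. Their poses are not given: they have to be found in the camera images.
- key_grip (a point): centre of the cross bar of the valve key, a loose dark steel T-key, 130 mm tall, 220 g, upright in its block: a rectangular socket foot 34 x 20 x 30 mm, a round shank 15 mm across, on top a flat cross bar 62 mm long (key x), 12 mm thick (key y), 22 mm high (z). This point is 119 mm above the key's underside, 11 mm below its top
- key_foot (a point): centre of the key's underside, where its slot opens downwards: 22.6 x 8.6 mm, 17 mm deep, with a small lead-in, long side along key x as the cross bar. The key fits the valve either way round (half a turn). Axes as the key's, z up
- key_block: fixed block of light wood, 85 x 70 mm, 50 mm high, origin at the centre of its underside; the key stands in its central pocket, 39 x 25 mm (long side along block x) and 35 mm deep: the key's underside starts 15 mm above the worktop and must rise 35 mm to come out
- press: fixed bench press on a grey steel bed 240 x 430 mm; origin under the middle of its frame (four columns and head plate, 212 x 212 mm, 342 mm tall). The hand pump stands at y +260 mm: dark head 70 x 62 mm, 67 mm high, at x -60 mm; reservoir tube and folded lever (up to 105 mm high) run from it along +x. Stands for the whole press with basket and valve
- valve_seat (a point): on the vertical axis of the release valve, on top of its round steel flange (44 mm across), 75 mm above the worktop, on the pump head. From the flange rises a flat tang 20 mm long (this point's x), 6 mm thick (y), 12 mm high. Turns with the valve. The key is fully down when its underside lies on the flange; from the middle of the slot's play it turns about 0.2 rad before it carries the valve along
- valve (a joint): valve angle, rad: 0 = shut on its stop (as at the start), positive = open, counter-clockwise from above, to 1.57. A stiff thread (0.1 to 0.2 N m) holds it where left. The basket begins to sink at 0.2 to 0.95 rad, depending on its unknown load; then some 45 mm/s per further 0.1 rad; closing slows and stops it. The valve takes 32 N from the key: turning on at the stop or leaning on it exceeds this
- platen (a joint): height of the ram with tray and basket above its lowest position, in m: 0 = fully down, starts 0.045 to 0.062. It sinks by its own weight only when the valve is open and cannot be raised here
- basket_top (a point): centre of the top rim of the slatted wooden basket (120 mm across) on the ram; 212 mm above the worktop when fully down
- bowl: bystander: steel bowl with diced potato, 128 mm across, 60 mm high; origin at the centre of its underside
- oil_bottle: bystander: green glass bottle, 64 mm across, 210 mm high; origin at the centre of its underside
- salt_jar: bystander: glass jar with steel cap, 68 mm across, 85 mm high; origin at the centre of its underside
- mug: bystander: white mug, 80 mm across, 92 mm high, handle to its +y; origin at the centre of its underside
- spoon: bystander: silicone cooking spoon, 260 mm long, lying flat along its x; origin under its middle
- potato: bystander: raw potato, about 60 mm across and 55 mm high; origin at the centre of its underside
Mind the look-alikes: they are no part of the job. There is more than one size of the part that bears key_grip; the job needs the smallest.

How it is judged (in metres and radians):
On the way, in this order (a step that is already met when the one before it is completed fails the run):
1. the key is fully down over the valve, upright, its underside within 4 mm of the flange and centred within 4 mm, while the valve is still shut (horizontal distance between key_foot and valve_seat below 0.004 m and z of key_foot in the frame of valve_seat below 0.004 m and angle between key_foot's own z axis and vertical below 0.09 rad and value of joint valve below 0.1 rad), for 0.2 s.
2. with the key on the valve and the valve open, the basket has sunk fully down (within 4 mm) (horizontal distance between key_foot and valve_seat below 0.004 m and z of key_foot in the frame of valve_seat below 0.004 m and value of joint valve above 0.15 rad and value of joint platen below 0.004 m), for 0.1 s.
3. the valve is shut again (within 0.035 rad of its stop) (value of joint valve below 0.035 rad), for 0.2 s.
At the end, for the whole second after the job is handed in: the basket is fully down (within 4 mm), the valve is shut (within 0.035 rad of its stop), and the key stands let go on the valve, at rest, upright within 5 degrees, its underside within 4 mm of the flange and centred within 4 mm (horizontal distance between key_foot and valve_seat below 0.004 m and z of key_foot in the frame of valve_seat below 0.004 m and angle between key_foot's own z axis and vertical below 0.09 rad and value of joint valve below 0.035 rad and value of joint platen below 0.004 m and linear speed of key below 0.02 m/s); the robot touches nothing.
It fails at once if the basket drops faster than 33 mm/s (velocity of joint platen below -0.033 m/s).
It fails at once if the key is leaned on or forced: more than 32 N between key and press (contact force between key and press above 32 N).
It fails at once if the robot itself touches the press (contact force between any of the fingers, the arm and press above 2 N).
It fails at once if a bystander is moved more than 20 mm (distance of any of bowl, oil_bottle, salt_jar, mug, spoon, potato from where it was at the start of the episode above 0.02 m).
It also fails if it takes over 72 s, if anything falls off the work surface, if the arm or the gripper's body presses on something with over 40 N, if the wrist force passes 120 N, or if a joint passes its speed limit or range.

## Working session

There is one attempt and no reset: what is moved stays moved. The work goes in short steps, Python scripts to look and compute and a tool call to move; the robot and the scene stay as the last step left them, time stands still between calls to the robot, and variables do not carry over. Pictures are saved under pics/ and viewed, at most 10 in all, crops included, and the job is handed in when it is done.

Besides the shell and the picture viewer there is one more tool, called after ">>>" by a JSON object that holds its "fn" and its "kwargs". send_rows: Moves the arm, as the interface text tells. Its arguments: {"type":"object","properties":{"rows":{"type":"array","items":{"type":"array","items":{"type":"number"}}},"grip_force":{"type":"number"}},"required":["rows"]}

```bash
mkdir -p pics; ls
cat > h.py <<'E'
import numpy as np, cv2
from cell import status, vision
def cam(n):
    c=vision.read_camera(n); return c
def K(c):
    f=192/np.tan(np.radians(c['vfov'])/2); return f
def ray(c,u,v):
    f=K(c); d=np.array([(u-c['cx'])/f,-(v-c['cy'])/f,-1.]); return np.array(c['orientation'])@d
def at(c,u,v,z):
    o=np.array(c['xyz']); d=ray(c,u,v); return o+d*(z-o[2])/d[2]
def proj(c,p):
    q=np.array(c['orientation']).T@(np.array(p,float)-np.array(c['xyz'])); f=K(c)
    return np.array([c['cx']-f*q[0]/q[2], c['cy']+f*q[1]/q[2]])
def save(c,n,box=None,s=1):
    im=c['frame'][:,:,::-1]
    if box: x,y,w,h=box; im=im[y:y+h,x:x+w]
    cv2.imwrite('pics/'+n,cv2.resize(im,None,fx=s,fy=s,interpolation=cv2.INTER_CUBIC))
E
python3 - <<'E'
from h import *
o=status.get_obs(); print(o)
for n in('side','top'):
    c=cam(n); save(c,n+'0.png',None,1.5); print(n,{k:v for k,v in c.items() if k!='frame'})
    for t in('key_grip','key_block','valve_seat','press','bowl','oil_bottle','salt_jar','mug','spoon','potato'):
        print(t,[(np.round(r['box']).tolist(),round(r['p'],2)) for r in vision.search_frame(t,n)][:5])
E
```

```text
pics
{'time_s': 0.0, 'joint_positions': array([-74.32549342,  30.77698195,  -0.25363331,  88.16944884,
         0.14904845,  61.15057383,  -4.07879513]), 'qvel': array([-0.05219569,  0.02839895,  0.01249668,  0.12029285, -0.02643425,
        0.07981668, -0.08916407]), 'effort': array([-5.94179692e-04, -5.70976818e+01,  9.90636349e-01, -2.51604939e+01,
       -5.62058715e-02,  1.78682496e-02,  1.71219444e-04]), 'position': array([216.44967576, 612.26774155, 237.85350506]), 'orientation': array([[-9.42855425e-01,  3.33201826e-01, -4.36778250e-04],
       [ 3.33202087e-01,  9.42854025e-01, -1.62984963e-03],
       [-1.31250741e-04, -1.68224799e-03, -9.99998576e-01]]), 'wrist_force': array([-0.60390489,  1.15396421, -0.58300156]), 'torque': array([-0.03027739, -0.03083312,  0.00676255]), 'finger_force': 0.0, 'opening': 88.21195165691334}
side {'vfov': 55.96992679553373, 'cx': 253.1602464970519, 'cy': 190.10350183669405, 'xyz': array([470.57177324, 706.9539014 , 933.17215253]), 'orientation': array([[-0.99490434,  0.07971966, -0.06172628],
       [-0.10080556, -0.7750011 ,  0.6238682 ],
 
[... 803 characters left out ...]
1609098],
       [-0.99864367, -0.05176777,  0.0055598 ],
       [-0.00576574,  0.21608559,  0.9763574 ]])}
key_grip [([155.0, 210.0, 33.0, 18.0], 0.7), ([210.0, 207.0, 8.0, 24.0], 0.41)]
key_block [([201.0, 212.0, 27.0, 22.0], 0.89), ([326.0, 243.0, 39.0, 40.0], 0.27)]
valve_seat [([277.0, 189.0, 13.0, 8.0], 0.56)]
press [([264.0, 109.0, 166.0, 105.0], 0.74)]
bowl [([329.0, 243.0, 37.0, 39.0], 0.63), ([203.0, 124.0, 24.0, 31.0], 0.37)]
oil_bottle []
salt_jar [([181.0, 154.0, 23.0, 20.0], 0.63)]
mug [([242.0, 242.0, 27.0, 34.0], 0.55)]
spoon [([115.0, 224.0, 27.0, 74.0], 0.57), ([185.0, 152.0, 21.0, 22.0], 0.32)]
potato [([222.0, 168.0, 14.0, 19.0], 0.68), ([208.0, 208.0, 11.0, 21.0], 0.66)]
```

View pics/side0.png

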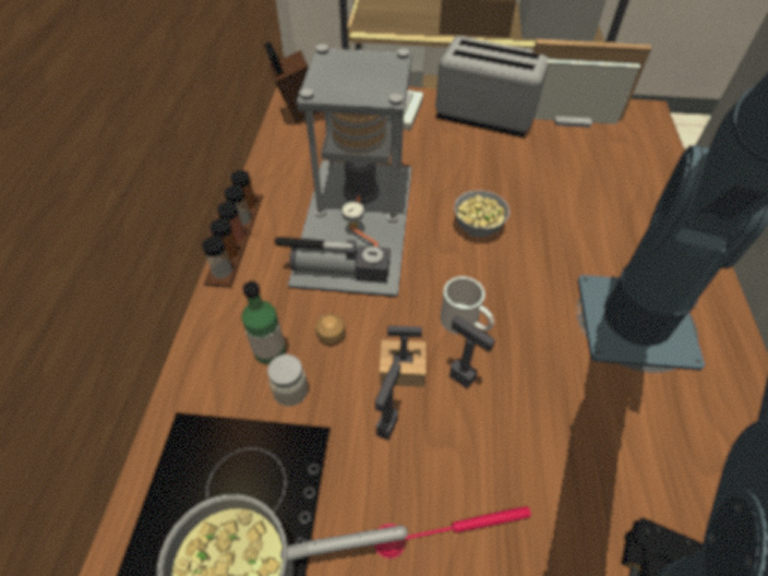

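View pics/top0.png

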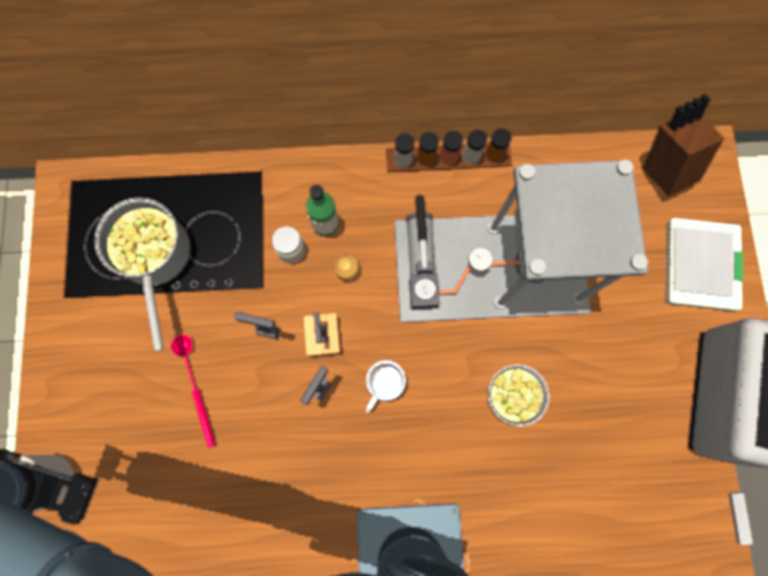

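The side view shows three T-keys: one in the wooden block at about (270,221), and two look-alikes standing free at (313,225) and (257,265). The valve on the pump head is at about (249,170) in side and (283,193) in top.

Run:
```python
from h import *
s=cam('side');t=cam('top')
def crop(c,x,y,w,h,k): return cv2.resize(c['frame'][y:y+h,x:x+w,::-1],None,fx=k,fy=k,interpolation=cv2.INTER_CUBIC)
a=np.hstack([crop(s,245,210,50,37,8),crop(s,225,150,50,37,8)])
b=np.hstack([crop(t,190,200,50,37,8),crop(t,260,175,50,37,8)])
cv2.imwrite('pics/c1.png',np.vstack([a,b]))
from numpy import round as r
def tri(us,ut):
    A=[];B=[]
    for c,u in((s,us),(t,ut)):
        d=ray(c,*u); d/=np.linalg.norm(d); P=np.eye(3)-np.outer(d,d);A.append(P);B.append(P@c['xyz'])
    return np.linalg.lstsq(np.vstack(A),np.hstack(B),rcond=None)[0]
print('valve',at(s,249,170,80),at(t,283,192.7,80), tri((249,170),(283,192.7)))
print('key',at(s,270,221,145),at(t,213,217,145))
```

```text
valve [559.55030169 -56.33830278  80.        ] [561.63829933 -61.47312136  80.        ] [561.47113446 -61.77792306  74.42335946]
key [478.65785929 174.66462825 145.        ] [483.44699605 162.01943022 145.        ]
```

View pics/c1.png

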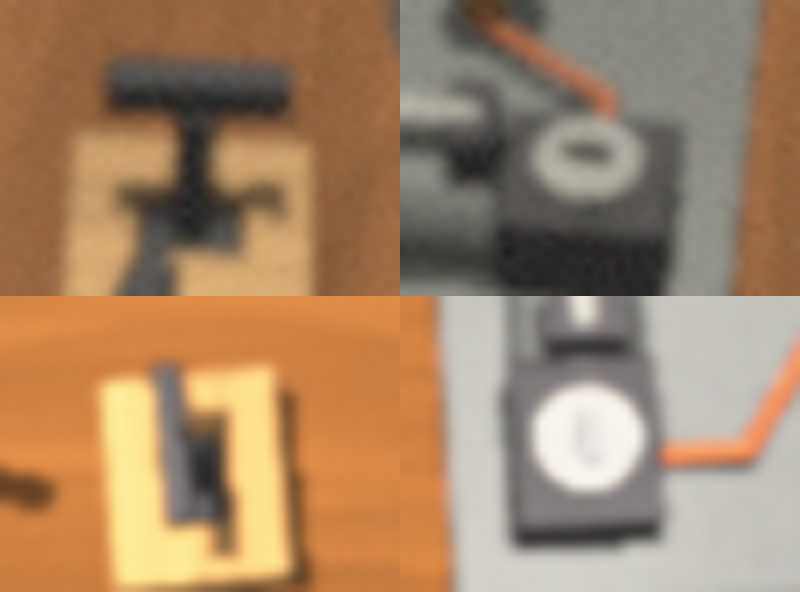

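The crops show the key's bar running across the block in side view, with its centre at about (269,220). In top view the bar centre is at (212,218). The flange centre is at (248,169) in side and (283,192) in top, with its dark tang roughly parallel to the bar.

```bash
cat >> h.py <<'E'
def cp(x0,y0,X,Y,k=8): return x0+(X+.5)/k-.5, y0+(Y+.5)/k-.5
E
python3 - <<'E'
from h import *
s=cam('side');t=cam('top')
S=lambda X,Y,z:at(s,*cp(245,210,X,Y),z)[:2].round(1)
SV=lambda X,Y,z:at(s,*cp(225,150,X-400,Y),z)[:2].round(1)
T=lambda X,Y,z:at(t,*cp(190,200,X,Y-296),z)[:2].round(1)
TV=lambda X,Y,z:at(t,*cp(260,175,X-400,Y-296),z)[:2].round(1)
ang=lambda a,b:np.degrees(np.arctan2(*(b-a)[::-1])).round(1)
a,b=S(106,83,134),S(290,90,134);print('side bar',a,b,(a+b)/2,np.linalg.norm(a-b),ang(a,b))
a,b=S(106,62,145),S(290,68,145);print('side bar topedge',a,b,(a+b)/2,ang(a,b))
a,b=T(166,366,140),T(188,521,140);print('top bar',a,b,(a+b)/2,np.linalg.norm(a-b),ang(a,b))
print('flange',SV(589,157,75),TV(589,437,75))
a,b=SV(567,147,87),SV(613,155,87);print('tang',a,b,(a+b)/2,np.linalg.norm(a-b),ang(a,b))
a,b=TV(583,415,87),TV(592,460,87);print('tang top',a,b,ang(a,b))
# block top corners side / top
for p in((78,130),(312,140)):print('blk',S(*p,50))
for p in((100,380),(275,367),(295,573),(115,588)):print('blkT',T(*p,50))
# pump head top edges
for p in((503,110),(684,122),(670,240),(497,225)):print('head',SV(*p,67))
for p in((508,362),(650,362),(660,526),(512,530)):print('headT',TV(*p,67))
# network
for n in('key_grip','key_foot','valve_seat','valve','basket_top','platen'):
  for c in('side','top'):print(n,c,[(np.round(r['box'],1).tolist(),round(r['p'],2)) for r in vision.search_frame(n,c)][:4])
E
```

```text
side bar [511.3 167.2] [450.2 163.7] [480.75 165.45] 61.2001633984747 -176.7
side bar topedge [511.5 166.3] [451.  162.5] [481.25 164.4 ] -176.4
top bar [511.6 169.9] [451.5 163.3] [481.55 166.6 ] 60.4613099428056 -173.7
flange [563. -64.] [564.4 -62.7]
tang [571.  -57.6] [552.4 -55.3] [561.7  -56.45] 18.741664813991335 173.0
tang top [571.  -59.8] [552.3 -62.1] -173.0
blk [523.8 131.9]
blk [439.  127.6]
blkT [523.8 206. ]
blkT [525.4 133.8]
blkT [440.1 128.9]
blkT [437.9 202.1]
head [601.7 -93.3]
head [527.5 -94.3]
head [527.3 -30.7]
head [596.1 -31.5]
headT [599.5 -32.3]
headT [596.4 -90.7]
headT [527.6 -89.7]
headT [529.1 -29.4]
key_grip side [([300.8, 212.2, 27.8, 44.5], 0.7), ([210.5, 211.0, 20.6, 17.7], 0.45)]
key_grip top [([156.5, 209.5, 28.3, 15.7], 0.7), ([199.4, 246.4, 20.1, 22.9], 0.54), ([207.4, 208.5, 9.0, 22.2], 0.41)]
key_foot side [([301.0, 212.0, 30.1, 48.5], 0.8), ([258.4, 218.9, 22.6, 21.3], 0.56), ([250.1, 239.7, 20.5, 55.4], 0.56)]
key_foot top [([344.6, 144.5, 5.4, 34.3], 0.67), ([276.8, 189.9, 12.5, 8.0], 0.63), ([201.3, 240.8, 12.7, 28.3], 0.56), ([157.4, 212.0, 27.5, 13.4], 0.56)]
valve_seat side [([293.2, 186.1, 36.6, 36.9], 0.56), ([243.0, 164.9, 11.5, 11.8], 0.5)]
valve_seat top [([241.7, 241.6, 24.9, 34.3], 0.7)]
valve side []
valve top [([277.7, 188.8, 13.3, 12.1], 0.69), ([224.2, 170.5, 16.9, 16.7], 0.6)]
basket_top side [([213.4, 77.6, 45.4, 38.2], 0.72)]
basket_top top []
platen side [([214.6, 73.9, 45.5, 37.8], 0.72)]
platen top []
```

Run:
```python
from h import *
out=[]
for n,x,y in(('side',240,160),('top',275,184)):
    f=np.mean([cam(n)['frame'].astype(float) for _ in range(8)],0)
    np.save('avg_%s.npy'%n,f)
    g=f[y:y+17,x:x+17,::-1]; g=np.clip((g-g.min())/(g.max()-g.min())*255,0,255).astype(np.uint8)
    if n=='top': g=np.clip((f[y:y+17,x:x+17,::-1]-150)*255/105,0,255).astype(np.uint8)
    out.append(cv2.resize(g,None,fx=23,fy=23,interpolation=cv2.INTER_CUBIC))
cv2.imwrite('pics/tang.png',np.hstack(out))
```

```text
(no output)
```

View pics/tang.png

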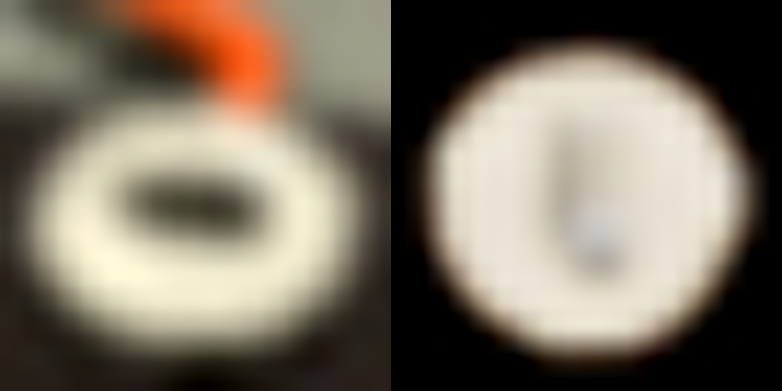

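The side view shows the tang's dark +y face running from (125,190) to (255,215) in the crop. In the top view it runs faintly from (570,125) to (600,270), leaning a little.

Run:
```python
from h import *
s=cam('side');t=cam('top')
ang=lambda a,b:np.degrees(np.arctan2(*(a-b)[:2][::-1])).round(1)
a,b=at(s,*cp(240,160,125,190,23),81),at(s,*cp(240,160,255,215,23),81);print(a,b,ang(a,b))
f=np.load('avg_side.npy').mean(2)
# dark centroid per column
for u in range(245,252):
    col=f[165:173,u]; w=np.clip(170-col,0,None); print(u,w.sum().round(),(w@np.arange(165,173)/max(w.sum(),1)).round(2))
a,b=at(t,*cp(275,184,570-391,125,23),83),at(t,*cp(275,184,600-391,270,23),83);print(a,b,ang(a,b))
# ellipse fits
for c,n,x,y,th in((s,'side',236,158,150),(t,'top',272,182,190)):
    f=np.load('avg_%s.npy'%n)[...,2]; g=cv2.resize(f[y:y+24,x:x+24],None,fx=8,fy=8,interpolation=cv2.INTER_CUBIC)
    m=(g>(150 if n=='side' else 180)).astype(np.uint8)
    cs=cv2.findContours(m,cv2.RETR_EXTERNAL,cv2.CHAIN_APPROX_NONE)[0]
    for k in sorted(cs,key=cv2.contourArea)[-2:]:
        if len(k)<20: continue
        e=cv2.fitEllipse(cv2.convexHull(k)); p=cp(x,y,*e[0]); print(n,p,e[1],at(c,*p,75)[:2])
for yaw in (-12,-8,-4,0,4,8):
  d=np.array([np.cos(np.radians(yaw)),np.sin(np.radians(yaw)),0]); q=np.array([563.7,-63.3,81])
  e=np.array([-d[1],d[0],0])
  print(yaw,[np.round(proj(s,q+3*e+k*10*d),2).tolist() for k in(1,-1)],[np.round(proj(t,q+3*e+k*10*d),2).tolist() for k in(1,-1)])
```

```text
[573.28258361 -63.55888721  81.        ] [554.88280628 -60.76578798  81.        ] -8.6
245 128.0 167.39
246 180.0 167.88
247 215.0 168.09
248 224.0 168.22
249 220.0 168.43
250 180.0 168.54
251 111.0 168.24
[573.51438444 -59.81491777  83.        ] [552.42948288 -62.56605484  83.        ] 7.4
side (248.01655292510986, 169.19446659088135) (66.41996002197266, 93.82009887695312) [563.57316425 -63.92979605]
top (294.03743743896484, 184.72314143180847) (29.29125213623047, 123.66609191894531) [587.46801203 -99.84599028]
top (283.0011377334595, 192.2388734817505) (105.50045776367188, 111.12403869628906) [564.25407625 -62.04621448]
-12 [[244.66, 168.02], [250.63, 169.45]] [[283.05, 188.88], [282.19, 194.82]]
-8 [[244.66, 168.19], [250.76, 169.31]] [[282.83, 188.91], [282.4, 194.91]]
-4 [[244.68, 168.36], [250.87, 169.16]] [[282.62, 188.97], [282.62, 194.98]]
0 [[244.71, 168.53], [250.96, 169.01]] [[282.4, 189.03], [282.83, 195.04]]
4 [[244.76, 168.69], [251.04, 168.85]] [[282.2, 189.11], [283.06, 195.09]]
8 [[244.82, 168.86], [251.11, 168.68]] [[282.0, 189.21], [283.28, 195.12]]
```

```bash
cat >> h.py <<'E'
def tri(s,t,us,ut):
    A=[];B=[]
    for c,u in((s,us),(t,ut)):
        d=ray(c,*u); d/=np.linalg.norm(d); P=np.eye(3)-np.outer(d,d);A.append(P);B.append(P@c['xyz'])
    return np.linalg.lstsq(np.vstack(A),np.hstack(B),rcond=None)[0]
def togo(p,yaw_y):
    "target TCP world pos, target direction (deg, world) of tool y -> dx,dy,dz,spin from measured pose"
    o=status.get_obs(); R=o['orientation']; d=R.T@(np.array(p)-o['position'])
    cur=np.degrees(np.arctan2(R[1,1],R[0,1])); sp=-np.radians((yaw_y-cur))
    return d.round(1),round(sp,3),cur
E
python3 - <<'E'
from h import *
s=cam('side');t=cam('top')
print('B',tri(s,t,(313,222),(210.5,257)), at(t,216,257,0),at(s,308,253,0))
print('C',tri(s,t,(258,256),(170,214)), at(t,180,219,0),at(s,257,287,0))
print('K',tri(s,t,(269.25,220.4),(211.75,218)))
print('bottle',at(t,215,147,0),at(s,178,235,0)); print('mug',at(t,257,254,90),at(s,308,218,0))
print(togo((481,166,300),-86.5))
E
```

```text
B [365.44796165 171.98808989 152.43826466] [371.66966306 169.55107118   0.        ] [362.16582492 176.99558713   0.        ]
C [498.32249541 289.07121119 160.90193092] [505.97662805 287.83782706   0.        ] [499.90669235 296.01553799   0.        ]
K [481.42119543 166.84181178 136.17505163]
bottle [757.32286146 160.24302406   0.        ] [752.21931935 155.56721916   0.        ]
mug [368.8315922   33.90280169  90.        ] [362.91891867  53.40335409   0.        ]
(array([-398.2, -333.2,  -61.3]), np.float64(2.741), np.float64(70.53320397420441))
```

>>> {"fn": "send_rows", "kwargs": {"rows": [[-80, -70, -61, 0.18, 1], [-160, -140, -61, 0.36, 1], [-240, -210, -61, 0.54, 1], [-320, -270, -61, 0.72, 1], [-398, -333, -61, 0.9, 1]], "grip_force": 40}}

```text
time_s: 3.52
position: [369.4, 349.3, 293.0]
orientation: [[-0.32, 0.948, 0.001], [0.948, 0.32, 0.001], [0.001, 0.001, -1.0]]
wrist_force: [0.3, -0.5, -0.1]
opening: 88.3
finger_force: 0.0
```

```bash
python3 -c "
from h import *
print(togo((481,166,300),-86.5),status.get_obs()['position'],status.get_obs()['joint_positions'])"
```

```text
(array([-209.3,   47.2,   -7.2]), np.float64(1.835), np.float64(18.633306976568146)) [369.44366102 349.29242741 292.95510535] [-61.31659014  13.38634861  15.21640398 106.58855315  -4.02066191
  60.47096521 -25.88186991]
```

>>> {"fn": "send_rows", "kwargs": {"rows": [[-45, 10, -7, 0.18, 1], [-90, 20, -7, 0.36, 1], [-130, 30, -7, 0.55, 1], [-170, 40, -7, 0.73, 1], [-209, 47, -7, 0.92, 1]]}}

```text
time_s: 4.15
position: [481.7, 167.4, 299.7]
orientation: [[0.559, 0.829, 0.001], [0.829, -0.559, 0.0], [0.001, 0.0, -1.0]]
wrist_force: [-0.0, -0.5, -0.2]
opening: 88.2
finger_force: 0.0
```

>>> {"fn": "send_rows", "kwargs": {"rows": [[0, 0, 0, 0.18, 1], [0, 0, 0, 0.36, 1], [0, 0, 0, 0.55, 1], [0, 0, 0, 0.73, 1], [0, 0, 0, 0.92, 1]]}}

```text
time_s: 4.78
position: [480.9, 168.7, 299.5]
orientation: [[0.998, 0.061, 0.0], [0.061, -0.998, 0.0], [0.0, -0.0, -1.0]]
wrist_force: [-0.1, 0.4, -0.0]
opening: 88.0
finger_force: 0.0
```

```bash
python3 -c "
from h import *
print(togo((481,166,300),-86.5),status.get_obs()['position'],status.get_obs()['joint_positions'])"
```

```text
(array([-0.1,  2.7, -0.5]), np.float64(-0.0), np.float64(-86.51898180310722)) [480.91221515 168.68097291 299.54461135] [-56.94778882  15.11195044  39.38506757 106.89870504 -10.84149901
  61.72970454 -99.88663553]
```

>>> {"fn": "send_rows", "kwargs": {"rows": [[0, 2.7, 50, 0, 0.2], [0, 2.7, 100, 0, 0.2], [0, 2.7, 140, 0, 0.2], [0, 2.7, 165, 0, 0.2], [0, 2.7, 174, 0, 0.2]]}}

```text
time_s: 5.4
position: [480.4, 165.7, 124.3]
orientation: [[0.998, 0.067, -0.002], [0.067, -0.998, -0.001], [-0.002, 0.001, -1.0]]
wrist_force: [0.4, -0.5, -0.2]
opening: 52.9
finger_force: 0.0
```

Run:
```python
from h import *
s=cam('side');t=cam('top')
def crop(c,x,y,w,h,k): return cv2.resize(c['frame'][y:y+h,x:x+w,::-1],None,fx=k,fy=k,interpolation=cv2.INTER_CUBIC)
cv2.imwrite('pics/g1.png',np.hstack([crop(s,230,185,80,75,5),crop(t,175,180,80,75,5)]))
print(togo((481,166,125),-86.5))
```

```text
(array([ 0. , -0.2,  0.2]), np.float64(0.006), np.float64(-86.17096742115844))
```

View pics/g1.png

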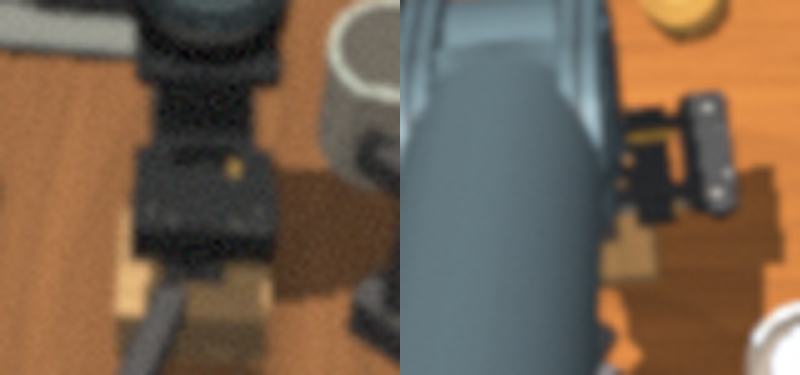

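The gripper hides the key in both views but sits centred over the block, so I'll close on the bar.

>>> {"fn": "send_rows", "kwargs": {"rows": [[0, 0, 0, 0, -1], [0, 0, 0, 0, -1], [0, 0, 0, 0, -1], [0, 0, 0, 0, -1], [0, 0, 0, 0, -1]], "grip_force": 40}}

```text
time_s: 6.12
position: [481.2, 166.2, 125.6]
orientation: [[0.998, 0.067, 0.0], [0.067, -0.998, 0.0], [0.0, -0.0, -1.0]]
wrist_force: [-0.2, -0.0, 1.6]
opening: 11.9
finger_force: 40.0
```

>>> {"fn": "send_rows", "kwargs": {"rows": [[0, 0, -10, 0, -1], [0, 0, -25, 0, -1], [0, 0, -45, 0, -1], [0, 0, -75, 0, -1], [0, 0, -110, 0, -1]]}}

```text
time_s: 6.75
position: [480.8, 165.6, 236.9]
orientation: [[0.998, 0.066, -0.0], [0.066, -0.998, -0.0], [-0.0, 0.0, -1.0]]
wrist_force: [0.7, 0.9, -2.4]
opening: 11.8
finger_force: 40.0
```

```bash
python3 -c "
from h import *
print(togo((564,-63,236),-94),status.get_obs()['position'],status.get_obs()['wrist_force'],status.get_obs()['opening'])"
```

```text
(array([ 67.9, 233.6,   1. ]), np.float64(0.136), np.float64(-86.19374692754288)) [480.7781921  165.60164622 236.94799941] [ 0.67670713  0.89676407 -2.3927557 ] 11.809170238407974
```

>>> {"fn": "send_rows", "kwargs": {"rows": [[13, 45, 0, 0.03, -1], [27, 95, 0, 0.06, -1], [42, 145, 0, 0.09, -1], [56, 195, 0, 0.12, -1], [68, 233, 0, 0.136, -1]]}}

```text
time_s: 7.38
position: [564.8, -64.6, 236.5]
orientation: [[0.997, -0.072, 0.001], [-0.072, -0.997, -0.001], [0.001, 0.001, -1.0]]
wrist_force: [0.5, 0.1, -1.6]
opening: 11.4
finger_force: 40.0
```

>>> {"fn": "send_rows", "kwargs": {"rows": [[0, 0, 0, 0, -1], [0, 0, 0, 0, -1]]}}

```text
time_s: 7.62
position: [564.3, -61.3, 235.8]
orientation: [[0.998, -0.069, -0.0], [-0.069, -0.998, 0.001], [-0.0, -0.001, -1.0]]
wrist_force: [-0.2, -0.7, -2.6]
opening: 11.8
finger_force: 40.0
```

Run:
```python
from h import *
s=cam('side');t=cam('top')
def crop(c,x,y,w,h,k): return cv2.resize(c['frame'][y:y+h,x:x+w,::-1],None,fx=k,fy=k,interpolation=cv2.INTER_CUBIC)
cv2.imwrite('pics/v1.png',np.hstack([crop(s,225,120,50,75,8),crop(t,255,165,50,75,8)]))
print(togo((564,-63,236),-94),status.get_obs()['position'])
print(proj(s,(564,-63,125.4)),proj(t,(564,-63,125.4)))
```

```text
(array([-0.1,  2.6, -0.5]), np.float64(0.003), np.float64(-93.8413175422081)) [564.24652538 -60.36506797 235.53952834]
[247.69597158 158.4353576 ] [284.54958256 188.81577999]
```

View pics/v1.png

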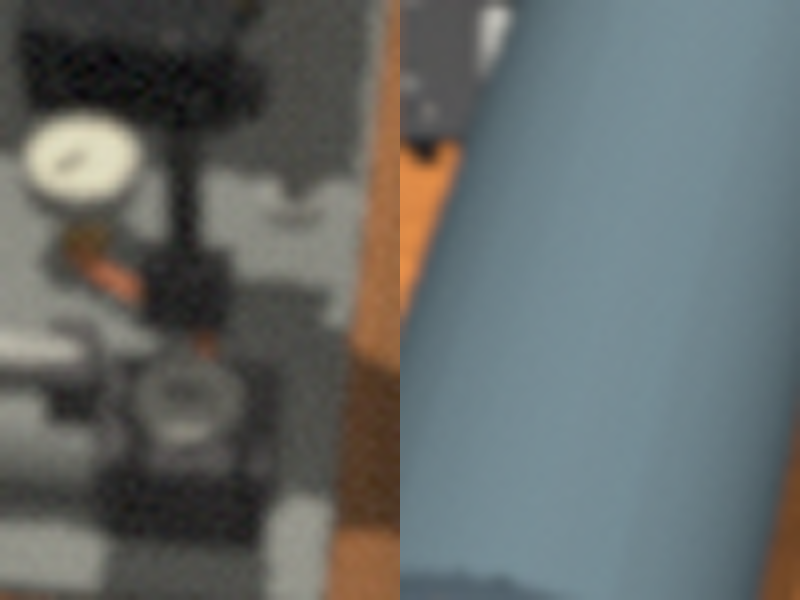

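The key foot hangs at x of about 248.0 px, almost exactly above the flange centre at 248.2 px. The top view is blocked by the arm, so I'll lower the key to just above the tang and compare again.

>>> {"fn": "send_rows", "kwargs": {"rows": [[0.3, 2.6, 10, 0, -1], [0.3, 2.6, 20, 0, -1], [0.3, 2.6, 28, 0, -1], [0.3, 2.6, 34, 0, -1], [0.3, 2.6, 34, 0, -1]]}}

```text
time_s: 8.35
position: [564.3, -64.6, 200.9]
orientation: [[0.998, -0.069, -0.001], [-0.069, -0.998, -0.0], [-0.001, 0.0, -1.0]]
wrist_force: [0.5, -0.1, -3.1]
opening: 11.7
finger_force: 40.0
```

Run:
```python
from h import *
o=status.get_obs();print(o['position'],o['wrist_force'],o['torque'])
f=0;N=10
for _ in range(N): s=cam('side'); f=f+s['frame'].astype(float)
f/=N; np.save('avg_near.npy',f); o=status.get_obs();print(o['position'])
g=np.clip(f[150:185,228:268,::-1]*1.7,0,255).astype(np.uint8); g=cv2.resize(g,None,fx=16,fy=16,interpolation=cv2.INTER_CUBIC)
# overlay model
tcp=o['position'];R=o['orientation'];kx=R[:,0];ky=-R[:,1]
def q(p): u=proj(s,p); return tuple(int(round(v)) for v in ((u[0]-228+.5)*16,(u[1]-150+.5)*16))
z0=tcp[2]-110.6
C=[np.array([tcp[0],tcp[1],z0])+a*17*kx+b*10*ky for a,b in((-1,-1),(1,-1),(1,1),(-1,1))]
for i in range(4): cv2.line(g,q(C[i]),q(C[(i+1)%4]),(0,255,0),1)
for c in C: cv2.line(g,q(c),q(c+[0,0,30]),(0,255,0),1)
for i in range(4): cv2.line(g,q(C[i]+[0,0,30]),q(C[(i+1)%4]+[0,0,30]),(0,255,0),1)
P=[q((563.6+22*np.cos(a),-63.9+22*np.sin(a),75)) for a in np.linspace(0,6.28,60)]
cv2.polylines(g,[np.array(P)],True,(0,0,255),1)
cv2.imwrite('pics/n1.png',g)
```

```text
[564.33140865 -64.62211595 200.87225706] [ 0.52149575 -0.07247114 -3.0583027 ] [0.01514831 0.2115748  0.02358663]
[564.68532119 -64.6494587  201.56393643]
```

View pics/n1.png

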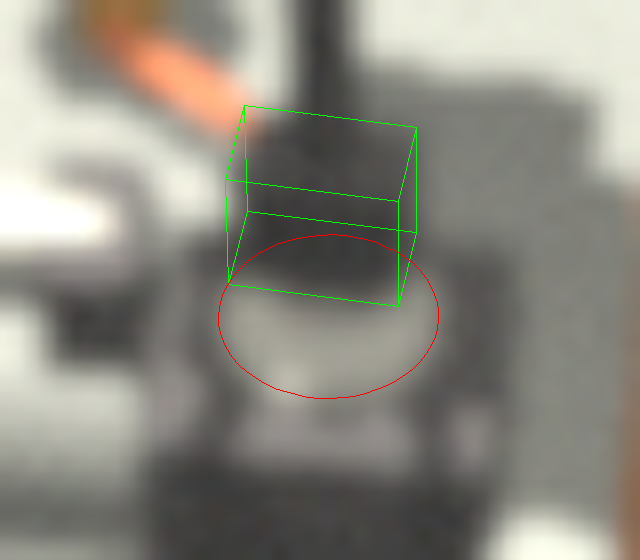

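Run:
```python
from h import *
f=np.load('avg_near.npy').mean(2)
print('cols 240..256, rows 160-174')
for r in range(160,175): print(r,f[r,238:259].round().astype(int))
s=cam('side');o=status.get_obs();tcp=o['position'];R=o['orientation'];kx=R[:,0];ky=-R[:,1]
print(tcp,o['wrist_force'])
for a,b in((-1,1),(1,1)): print(proj(s,np.array([tcp[0],tcp[1],tcp[2]-110.6])+a*17*kx+b*10*ky))
for y in (-86,-41.9): print('flange',proj(s,(563.6,y,75)))
for x in (541.6,585.6): print('flange',proj(s,(x,-63.9,75)))
```

```text
cols 240..256, rows 160-174
160 [132 131 123 104  80  57  47  43  42  40  40  41  46  47  49  53  64  73
  74  75  74]
161 [133 139 133 114  82  53  43  41  41  38  42  41  45  46  47  52  64  73
  76  74  75]
162 [125 134 130 116  86  52  38  38  36  39  38  39  42  42  44  52  64  72
  76  75  75]
163 [112 118 115 102  77  50  35  35  36  35  36  35  37  36  40  50  62  72
  74  74  75]
164 [95 94 83 75 58 45 35 31 34 34 36 35 36 35 39 47 58 67 69 70 70]
165 [82 73 60 53 46 40 34 35 35 33 35 33 36 35 41 46 55 59 61 62 61]
166 [71 66 54 49 47 45 41 39 36 36 36 36 36 36 43 53 57 56 53 53 54]
167 [65 66 58 55 61 62 58 51 45 41 40 40 40 43 51 63 68 61 52 50 50]
168 [65 68 60 64 75 79 76 68 59 55 55 54 52 57 67 76 78 66 55 49 51]
169 [68 67 61 67 82 90 89 83 76 72 70 69 69 74 80 84 82 70 56 51 50]
170 [69 65 58 68 84 91 94 91 87 84 82 82 84 86 90 89 83 67 53 51 51]
171 [68 64 56 63 79 91 94 95 93 91 91 91 91 92 93 89 81 66 55 48 51]
172 [74 68 56 59 71 85 93 99 98 95 92 93 93 92 90 84 72 59 52 48 50]
173 [ 80  77  66  56  62  76  92 104 106  97  92  90  89  88  84  75  63  54
  49  50  50]
174 [ 83  82  71  56  54  66  86 101 101  92  84  82  81  79  74  64  54  51
  52  52  52]
[564.65143499 -64.61606772 201.49201021] [ 0.6102849  -0.2799022  -2.62398811]
[252.40998784 168.62497027]
[241.78186456 167.25596551]
flange [248.75653833 164.15341201]
flange [247.24324828 174.34627472]
flange [254.85509743 169.72530866]
flange [241.17535774 168.67735025]
```

The side view shows the foot matching the model at the measured TCP, within about 0.2 px. The flange is about 1 mm less in x and 0.8 mm more in y, so I'll correct by that and descend gently.

>>> {"fn": "send_rows", "kwargs": {"rows": [[-1.1, -0.7, 0, 0, -1], [-1.1, -0.7, 1, 0, -1], [-1.1, -0.7, 2, 0, -1], [-1.1, -0.7, 3, 0, -1], [-1.1, -0.7, 3.5, 0, -1]]}}

```text
time_s: 9.52
position: [563.5, -63.8, 197.8]
orientation: [[0.998, -0.069, -0.0], [-0.069, -0.998, -0.0], [-0.0, 0.0, -1.0]]
wrist_force: [0.5, -1.0, -2.9]
opening: 11.5
finger_force: 40.0
```

>>> {"fn": "send_rows", "kwargs": {"rows": [[0, 0, 0.5, 0, -1], [0, 0, 1, 0, -1], [0, 0, 1.5, 0, -1]]}}

```text
time_s: 9.9
position: [563.6, -63.9, 196.4]
orientation: [[0.998, -0.069, 0.0], [-0.069, -0.998, -0.0], [0.0, 0.0, -1.0]]
wrist_force: [0.2, 0.0, -1.8]
opening: 11.7
finger_force: 40.0
```

>>> {"fn": "send_rows", "kwargs": {"rows": [[0, 0, 0.5, 0, -1], [0, 0, 1, 0, -1], [0, 0, 1.5, 0, -1]]}}

```text
time_s: 10.28
position: [563.6, -63.8, 194.9]
orientation: [[0.998, -0.069, 0.0], [-0.069, -0.998, -0.0], [0.0, 0.0, -1.0]]
wrist_force: [-0.2, 0.1, -1.1]
opening: 11.6
finger_force: 40.0
```

>>> {"fn": "send_rows", "kwargs": {"rows": [[0, 0, 0.5, 0, -1], [0, 0, 1, 0, -1], [0, 0, 1.5, 0, -1]]}}

```text
time_s: 10.65
position: [563.6, -63.9, 193.4]
orientation: [[0.998, -0.069, 0.0], [-0.069, -0.998, 0.0], [0.0, -0.0, -1.0]]
wrist_force: [-0.2, 0.4, -2.7]
opening: 11.5
finger_force: 40.0
```

>>> {"fn": "send_rows", "kwargs": {"rows": [[0, 0, 1, 0, -1], [0, 0, 2, 0, -1], [0, 0, 3, 0, -1], [0, 0, 4, 0, -1]]}}

```text
time_s: 11.15
position: [563.6, -63.9, 189.4]
orientation: [[0.998, -0.069, -0.0], [-0.069, -0.998, -0.0], [-0.0, 0.0, -1.0]]
wrist_force: [0.8, -0.7, -1.4]
opening: 11.5
finger_force: 40.0
```

>>> {"fn": "send_rows", "kwargs": {"rows": [[0, 0, 0.6, 0, -1], [0, 0, 1.2, 0, -1], [0, 0, 1.8, 0, -1], [0, 0, 2.2, 0, -1]]}}

```text
time_s: 11.65
position: [563.6, -63.8, 187.2]
orientation: [[0.998, -0.069, 0.0], [-0.069, -0.998, 0.0], [0.0, -0.0, -1.0]]
wrist_force: [0.0, 0.2, -1.0]
opening: 11.4
finger_force: 40.0
```

```bash
python3 -c "
from h import *
o=status.get_obs()
print(o['position'],o['wrist_force'],o['torque'])"
```

```text
[563.58551564 -63.84758651 187.21566281] [ 0.04364224  0.16393319 -1.02683726] [ 0.04637232  0.10956994 -0.06528277]
```

>>> {"fn": "send_rows", "kwargs": {"rows": [[0, 0, 0.4, 0, -1], [0, 0, 0.8, 0, -1], [0, 0, 0.8, 0, -1]]}}

```text
time_s: 12.02
position: [563.6, -63.8, 186.4]
orientation: [[0.998, -0.069, -0.0], [-0.069, -0.998, 0.0], [-0.0, -0.0, -1.0]]
wrist_force: [-0.6, 0.3, -2.9]
opening: 11.3
finger_force: 40.0
```

```bash
python3 -c "
from h import *
for i in range(4):
  cam('side');o=status.get_obs()
  print(o['position'],o['wrist_force'],o['torque'])"
```

```text
[563.56444336 -63.89088827 186.43204835] [ 0.82014822 -0.84915949 -2.82212034] [0.0069103  0.14521153 0.01705219]
[563.56716458 -63.8796411  186.42805125] [-0.55171559 -0.60958125 -1.94228773] [-0.04776727  0.15116709  0.01886631]
[563.56554425 -63.88161519 186.43531616] [-1.32982617 -0.86318285 -1.95291412] [-0.00152589  0.15920008 -0.01041136]
[563.59255524 -63.83918677 186.44462695] [ 0.25615845  0.74664754 -2.62507578] [-0.00986123  0.0880729   0.04192535]
```

Key is down around the tang, with no load on it. Next I check that the basket is visible in the side view.

Run:
```python
from h import *
f=0
for _ in range(5): s=cam('side'); f=f+s['frame'].astype(float)
f/=5; np.save('ref.npy',f)
g=np.clip(f[30:200,180:310,::-1]*1.3,0,255).astype(np.uint8); cv2.imwrite('pics/b.png',cv2.resize(g,None,fx=3.5,fy=3.5))
print([(np.round(r['box']).tolist(),round(r['p'],2)) for r in vision.search_frame('basket_top','side')])
c=(563.6+60,-63.9-260)
for z in (212,212+45,212+62): print(z,proj(s,(*c,z)),proj(s,(c[0],c[1]+60,z)))
print(status.get_obs()['time_s'])
```

```text
[([214.0, 76.0, 18.0, 35.0], 0.58), ([179.0, 243.0, 25.0, 29.0], 0.36)]
212 [238.37279589  83.28931161] [236.04570318  94.16751387]
257 [237.95935655  71.47084586] [235.54726607  82.29561975]
274 [237.79669865  66.82115079] [235.35090914  77.61874336]
12.525
```

View pics/b.png

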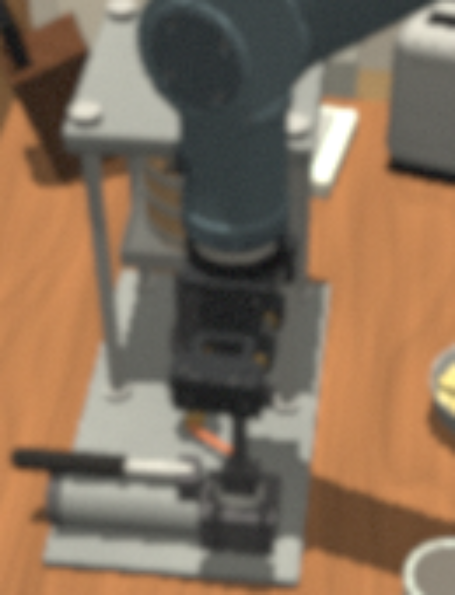

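The basket's left side and its tray stay visible at about columns 219–231, rows 73–104, so I can gauge the sinking there.

```bash
cat > gauge.py <<'E'
from h import *
import sys
ref=np.load('ref.npy').astype(np.float32)
T=cv2.resize(ref[76:105,219:231],None,fx=8,fy=8,interpolation=cv2.INTER_CUBIC)
n=int(sys.argv[1]) if len(sys.argv)>1 else 4
tz=[]
for i in range(n):
    c=cam('side'); f=c['frame'].astype(np.float32)
    I=cv2.resize(f[72:126,217:233],None,fx=8,fy=8,interpolation=cv2.INTER_CUBIC)
    m=cv2.matchTemplate(I,T,cv2.TM_CCOEFF_NORMED); _,v,_,p=cv2.minMaxLoc(m)
    o=status.get_obs(); tz.append(o['torque'][2])
    print('t %.2f drop %.1f mm q%.2f dx%d'%(o['time_s'],(p[1]/8-4)/.264,v,p[0]-16),end=' | ')
R=o['orientation']
print('\nyaw %.2f'%np.degrees(np.arctan2(R[1,1],R[0,1])),'tz',np.round(np.mean(tz),3),'F',o['wrist_force'].round(1),'pos',o['position'].round(2),'open',round(o['opening'],1))
E
python3 gauge.py
```

```text
t 12.57 drop 0.0 mm q0.98 dx0 | t 12.62 drop 0.0 mm q0.98 dx0 | t 12.68 drop 0.0 mm q0.98 dx0 | t 12.72 drop 0.0 mm q0.98 dx0 | 
yaw -93.96 tz -0.005 F [ 0.1  0.5 -2. ] pos [563.59 -63.83 186.44] open 12.0
```

>>> {"fn": "send_rows", "kwargs": {"rows": [[0, 0, 0, -0.04, -1], [0, 0, 0, -0.08, -1], [0, 0, 0, -0.12, -1], [0, 0, 0, -0.15, -1], [0, 0, 0, -0.17, -1]]}}

```text
time_s: 13.35
position: [563.6, -63.9, 186.5]
orientation: [[0.995, 0.102, 0.0], [0.102, -0.995, -0.0], [0.0, 0.0, -1.0]]
wrist_force: [0.2, -0.9, -2.0]
opening: 11.6
finger_force: 40.0
```

```bash
python3 gauge.py
```

```text
t 13.40 drop 0.5 mm q0.98 dx1 | t 13.45 drop 0.0 mm q0.98 dx1 | t 13.50 drop 0.0 mm q0.98 dx0 | t 13.55 drop 0.0 mm q0.98 dx0 | 
yaw -84.24 tz -0.012 F [-0.4  0.1 -1.1] pos [563.58 -63.92 186.43] open 11.6
```

>>> {"fn": "send_rows", "kwargs": {"rows": [[0, 0, 0, -0.02, -1], [0, 0, 0, -0.04, -1], [0, 0, 0, -0.06, -1], [0, 0, 0, -0.08, -1], [0, 0, 0, -0.1, -1]]}}

```text
time_s: 14.18
position: [563.6, -64.0, 186.4]
orientation: [[0.98, 0.201, -0.0], [0.201, -0.98, -0.0], [-0.0, 0.0, -1.0]]
wrist_force: [-0.2, -0.3, -2.1]
opening: 11.5
finger_force: 40.0
```

```bash
python3 gauge.py
```

```text
t 14.22 drop 0.5 mm q0.98 dx1 | t 14.28 drop 0.5 mm q0.98 dx1 | t 14.32 drop 0.5 mm q0.98 dx1 | t 14.38 drop 0.5 mm q0.98 dx1 | 
yaw -78.50 tz -0.001 F [-0.3 -1.7 -1.9] pos [563.56 -63.9  186.43] open 11.7
```

>>> {"fn": "send_rows", "kwargs": {"rows": [[0, 0, 0, -0.012, -1], [0, 0, 0, -0.024, -1], [0, 0, 0, -0.036, -1], [0, 0, 0, -0.048, -1], [0, 0, 0, -0.06, -1]]}}

```text
time_s: 15.0
position: [563.6, -63.9, 186.4]
orientation: [[0.966, 0.259, 0.0], [0.259, -0.966, -0.0], [0.0, 0.0, -1.0]]
wrist_force: [-0.7, -1.0, -2.0]
opening: 11.9
finger_force: 40.0
```

```bash
python3 gauge.py
```

```text
t 15.05 drop 0.5 mm q0.97 dx0 | t 15.10 drop 0.5 mm q0.97 dx0 | t 15.15 drop 0.5 mm q0.97 dx0 | t 15.20 drop 0.5 mm q0.97 dx1 | 
yaw -75.06 tz -0.048 F [-0.2 -1.3 -2.2] pos [563.6  -63.88 186.43] open 11.6
```

>>> {"fn": "send_rows", "kwargs": {"rows": [[0, 0, 0, -0.012, -1], [0, 0, 0, -0.024, -1], [0, 0, 0, -0.036, -1], [0, 0, 0, -0.048, -1], [0, 0, 0, -0.06, -1]]}}

```text
time_s: 15.82
position: [563.6, -63.9, 186.4]
orientation: [[0.949, 0.316, 0.0], [0.316, -0.949, 0.0], [0.0, -0.0, -1.0]]
wrist_force: [0.1, -1.1, -2.6]
opening: 11.7
finger_force: 40.0
```

```bash
python3 gauge.py
```

```text
t 15.88 drop -0.5 mm q0.92 dx-4 | t 15.93 drop -0.5 mm q0.92 dx-4 | t 15.97 drop -0.5 mm q0.92 dx-4 | t 16.02 drop -0.5 mm q0.92 dx-4 | 
yaw -71.62 tz -0.025 F [-0.9 -1.4 -1.8] pos [563.61 -63.85 186.45] open 11.5
```

Run:
```python
from h import *
f=0;tz=[];F=[]
for _ in range(10): s=cam('side'); f=f+s['frame'].astype(float); o=status.get_obs(); tz.append(o['torque']);F.append(o['wrist_force'])
f/=10; np.save('now.npy',f);print(np.mean(tz,0),np.std(tz,0),np.mean(F,0))
r=np.load('ref.npy')
k=lambda f:cv2.resize(np.clip(f[65:185,205:275,::-1]*1.4,0,255).astype(np.uint8),None,fx=5,fy=5,interpolation=cv2.INTER_CUBIC)
cv2.imwrite('pics/d.png',np.hstack([k(r),k(f)]))
```

```text
[-0.40057408  0.20625624 -0.01617024] [0.01798712 0.03237792 0.02688484] [-0.3083903  -0.92933374 -2.04639321]
```

View pics/d.png

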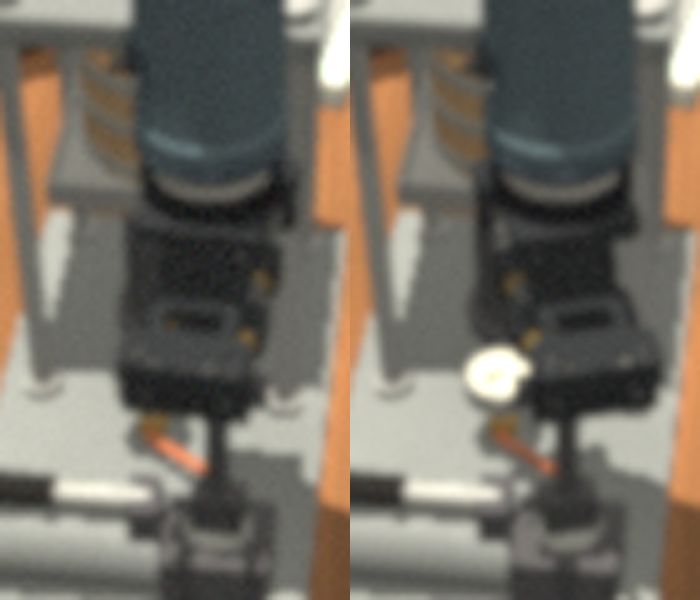

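The basket hasn't moved. The arm now covers the right edge of my gauge patch, so I'll narrow it and also read torque right after each motion.

```bash
sed -i 's/219:231/217:226/; s/217:233/215:228/' gauge.py; sed -i "s/^tz=\[\]/tz=[]; o=status.get_obs(); print('now',o['torque'].round(3),o['wrist_force'].round(1))/" gauge.py; python3 gauge.py 2
```

```text
now [-0.383  0.231  0.009] [ 0.6 -0.4 -2. ]
t 16.57 drop 0.0 mm q0.98 dx0 | t 16.62 drop 0.0 mm q0.98 dx0 | 
yaw -71.62 tz 0.002 F [-0.3 -0.8 -2.1] pos [563.6  -63.84 186.42] open 11.5
```

>>> {"fn": "send_rows", "kwargs": {"rows": [[0, 0, 0, -0.012, -1], [0, 0, 0, -0.024, -1], [0, 0, 0, -0.036, -1], [0, 0, 0, -0.048, -1], [0, 0, 0, -0.06, -1]]}}

```text
time_s: 17.25
position: [563.6, -63.9, 186.4]
orientation: [[0.928, 0.372, -0.0], [0.372, -0.928, -0.0], [-0.0, 0.0, -1.0]]
wrist_force: [0.6, -0.9, -1.8]
opening: 12.0
finger_force: 40.0
```

```bash
python3 gauge.py 3
```

```text
now [-0.407  0.231 -0.042] [ 0.6 -0.9 -1.8]
t 17.30 drop 0.0 mm q0.98 dx0 | t 17.35 drop 0.0 mm q0.98 dx0 | t 17.40 drop 0.0 mm q0.98 dx0 | 
yaw -68.18 tz -0.011 F [-0.  -0.8 -2.1] pos [563.6  -63.88 186.44] open 11.9
```

>>> {"fn": "send_rows", "kwargs": {"rows": [[0, 0, 0, -0.015, -1], [0, 0, 0, -0.03, -1], [0, 0, 0, -0.045, -1], [0, 0, 0, -0.05, -1], [0, 0, 0, -0.05, -1]]}}

```text
time_s: 18.02
position: [563.6, -63.9, 186.4]
orientation: [[0.909, 0.418, 0.0], [0.418, -0.909, 0.0], [0.0, -0.0, -1.0]]
wrist_force: [0.7, -0.3, -2.7]
opening: 12.0
finger_force: 40.0
```

```bash
python3 gauge.py 4
```

```text
now [-0.435  0.209 -0.054] [ 0.7 -0.3 -2.7]
t 18.07 drop -0.5 mm q0.97 dx-1 | t 18.12 drop -0.5 mm q0.98 dx-1 | t 18.18 drop -0.5 mm q0.98 dx-1 | t 18.23 drop 0.0 mm q0.98 dx0 | 
yaw -65.32 tz -0.043 F [-1.2 -1.2 -1.6] pos [563.63 -63.84 186.46] open 11.8
```

>>> {"fn": "send_rows", "kwargs": {"rows": [[0, 0, 0, -0.015, -1], [0, 0, 0, -0.03, -1], [0, 0, 0, -0.045, -1], [0, 0, 0, -0.05, -1], [0, 0, 0, -0.05, -1]]}}

```text
time_s: 18.85
position: [563.6, -63.8, 186.4]
orientation: [[0.887, 0.463, 0.0], [0.463, -0.887, 0.0], [0.0, -0.0, -1.0]]
wrist_force: [-0.2, -0.7, -2.5]
opening: 11.9
finger_force: 40.0
```

```bash
python3 gauge.py 4
```

```text
now [-0.373  0.16  -0.018] [-0.2 -0.7 -2.5]
t 18.90 drop -1.4 mm q0.94 dx-3 | t 18.95 drop -1.4 mm q0.93 dx-3 | t 19.00 drop -1.4 mm q0.94 dx-3 | t 19.05 drop -1.4 mm q0.94 dx-3 | 
yaw -62.45 tz -0.057 F [ 0.7 -1.8 -1.7] pos [563.57 -63.85 186.44] open 11.3
```

Run:
```python
from h import *
f=np.mean([cam('side')['frame'].astype(float) for _ in range(3)],0); r=np.load('ref.npy')
d=np.abs(f-r).mean(2)
for y in range(74,126,3): print(y,d[y:y+3,212:236].mean(0).round().astype(int), r[y:y+3,212:228].mean((0,2)).round().astype(int))
```

```text
74 [1 2 3 1 1 2 1 2 1 2 2 1 1 2 2 5 4 4 3 2 1 2 2 1] [50 53 57 58 59 60 63 65 65 65 64 64 66 67 63 58]
77 [ 1  2  2  2  2  2  1  1  2  2  1  1  1  2  6 10  7  6  7  4  5  4  2  5] [62 63 63 64 66 67 66 69 70 66 65 68 69 69 63 55]
80 [1 1 2 1 1 2 2 1 2 1 1 2 2 2 1 2 3 4 5 7 9 5 3 2] [97 98 97 96 91 77 71 75 77 70 65 63 64 65 65 67]
83 [2 1 1 2 1 1 2 1 1 2 3 1 0 1 1 2 2 1 2 1 4 3 3 1] [108 106 104 103  94  82  77  80  78  76  71  67  65  63  63  63]
86 [1 2 1 1 1 1 2 1 1 1 2 1 2 3 1 3 2 1 1 1 2 2 3 4] [105 103 103 101  97  88  83  83  83  77  68  68  67  68  67  67]
89 [2 1 1 1 3 1 1 2 1 2 2 1 1 1 2 1 1 1 1 1 2 2 2 3] [104 102 102 101  98  91  86  87  87  80  69  62  62  63  65  65]
92 [1 1 1 1 1 1 2 2 1 1 2 2 3 1 1 1 1 2 2 1 2 4 3 2] [102 102 100  97  92  88  88  92  93  87  78  71  68  65  64  62]
95 [1 1 1 1 2 1 1 1 2 2 2 1 1 2 2 1 3 3 5 5 4 4 2 3] [100  99  97  93  87  87  93  96  96  94  89  82  76  71  68  67]
98 [ 1  1  1  1  2  1  1  2  1  1  2  2  8 17 23 22 21 20 17 16 10  8  1  2] [97 97 94 87 86 90 95 94 95 94 94 93 91 87 81 75]
101 [ 2  1  1  2  2  1  2  1  2  1  1  1 13 3
[... 494 characters left out ...]
 77]
113 [ 2  2  1  1  1  1  1  1  2  1  1  1  2  2  4  8  9  6  2 25 44 51 36 14] [ 99 124 140 145 144 138 120  92  76  75  75  76  75  77  77  76]
116 [1 1 1 1 1 1 1 2 1 1 1 1 1 1 1 1 2 1 2 3 6 7 6 3] [ 95 121 139 145 141 127 102  83  78  77  77  77  76  77  77  76]
119 [ 1  1  0  1  1  1  1  1  1  2  1  2  2  1  1  1  2  1  3  2  6 11  6  9] [ 87 113 136 142 133 109  86  77  77  77  77  76  76  75  76  76]
122 [ 1  2  2  1  1  2  1  1  1  1  2  2  3  0  1  1  1  2  1  3  4  7 12  5] [ 82 103 127 132 117  92  77  76  77  76  76  75  77  75  76  74]
125 [ 1  1  2  1  1  2  1  2  1  1  1  3  1  1  2  2  2  1  3  1  3  3  9 11] [ 78  94 112 113  94  79  76  75  76  76  75  75  75  76  76  72]
```

```bash
sed -i 's/217:226/214:223/; s/215:228/212:225/' gauge.py; python3 gauge.py 2
```

```text
now [-0.36   0.113 -0.008] [ 0.3 -0.9 -2.7]
t 19.25 drop 0.0 mm q0.99 dx0 | t 19.30 drop 0.0 mm q0.99 dx0 | 
yaw -62.45 tz -0.022 F [-0.8 -0.7 -1.8] pos [563.58 -63.83 186.43] open 11.5
```

>>> {"fn": "send_rows", "kwargs": {"rows": [[0, 0, 0, -0.015, -1], [0, 0, 0, -0.03, -1], [0, 0, 0, -0.045, -1], [0, 0, 0, -0.05, -1], [0, 0, 0, -0.05, -1]]}}

```text
time_s: 19.92
position: [563.6, -63.9, 186.4]
orientation: [[0.862, 0.506, 0.0], [0.506, -0.862, 0.0], [0.0, 0.0, -1.0]]
wrist_force: [-0.7, -1.5, -2.4]
opening: 11.5
finger_force: 40.0
```

```bash
python3 gauge.py 4
```

```text
now [-0.345  0.124 -0.029] [-0.7 -1.5 -2.4]
t 19.98 drop 0.0 mm q0.99 dx0 | t 20.02 drop 0.0 mm q0.99 dx0 | t 20.07 drop -0.5 mm q0.99 dx0 | t 20.12 drop 0.0 mm q0.99 dx0 | 
yaw -59.58 tz -0.051 F [-0.8 -0.6 -2.5] pos [563.59 -63.85 186.43] open 11.8
```

>>> {"fn": "send_rows", "kwargs": {"rows": [[0, 0, 0, -0.015, -1], [0, 0, 0, -0.03, -1], [0, 0, 0, -0.045, -1], [0, 0, 0, -0.05, -1], [0, 0, 0, -0.05, -1]]}}

```text
time_s: 20.75
position: [563.6, -63.8, 186.4]
orientation: [[0.836, 0.549, -0.0], [0.549, -0.836, 0.0], [-0.0, -0.0, -1.0]]
wrist_force: [-0.1, -0.8, -2.0]
opening: 11.5
finger_force: 40.0
```

```bash
python3 gauge.py 4
```

```text
now [-0.319  0.23  -0.054] [-0.1 -0.8 -2. ]
t 20.80 drop -0.5 mm q0.98 dx0 | t 20.85 drop -0.5 mm q0.99 dx-1 | t 20.90 drop -0.5 mm q0.98 dx-1 | t 20.95 drop -0.5 mm q0.99 dx0 | 
yaw -56.72 tz -0.058 F [ 0.4 -0.7 -2.5] pos [563.58 -63.87 186.44] open 11.7
```

>>> {"fn": "send_rows", "kwargs": {"rows": [[0, 0, 0, -0.015, -1], [0, 0, 0, -0.03, -1], [0, 0, 0, -0.045, -1], [0, 0, 0, -0.05, -1], [0, 0, 0, -0.05, -1]]}}

```text
time_s: 21.58
position: [563.6, -63.9, 186.4]
orientation: [[0.808, 0.59, -0.0], [0.59, -0.808, 0.0], [-0.0, -0.0, -1.0]]
wrist_force: [-0.2, -0.7, -1.9]
opening: 11.3
finger_force: 40.0
```

```bash
python3 gauge.py 4
```

```text
now [-0.246  0.184 -0.056] [-0.2 -0.7 -1.9]
t 21.62 drop -1.4 mm q0.98 dx-1 | t 21.68 drop -0.9 mm q0.97 dx-1 | t 21.73 drop -0.9 mm q0.97 dx-1 | t 21.77 drop -0.9 mm q0.98 dx-1 | 
yaw -53.86 tz -0.055 F [-0.5 -0.6 -2.9] pos [563.61 -63.84 186.45] open 11.9
```

```bash
cat > gauge.py <<'E'
from h import *
import sys
ref=np.load('ref.npy').astype(np.float32)
up=lambda a:cv2.resize(a,None,fx=8,fy=8,interpolation=cv2.INTER_CUBIC)
n=int(sys.argv[1]); tz=[]
def m(f,r0,r1,c0,c1):
    M=cv2.matchTemplate(up(f[r0-3:r1+21,c0-1:c1+1]),up(ref[r0:r1,c0:c1]),cv2.TM_CCOEFF_NORMED); _,v,_,p=cv2.minMaxLoc(M); return (p[1]/8-3)/.264,v
for i in range(n):
    f=cam('side')['frame'].astype(np.float32); o=status.get_obs(); tz.append(o['torque'][2])
    print('t %.2f A %.1f q%.2f B %.1f q%.2f'%(o['time_s'],*m(f,78,107,213,220),*m(f,82,97,217,231)),end=' | ')
R=o['orientation']
print('\nyaw %.2f'%np.degrees(np.arctan2(R[1,1],R[0,1])),'tz',np.round(np.mean(tz),3),'F',o['wrist_force'].round(1),'open',round(o['opening'],1))
E
python3 gauge.py 1
```

```text
t 21.82 A 0.0 q0.99 B 0.5 q0.98 | 
yaw -53.86 tz -0.051 F [ 0.6 -1.1 -3. ] open 11.8
```

>>> {"fn": "send_rows", "kwargs": {"rows": [[0, 0, 0, -0.015, -1], [0, 0, 0, -0.03, -1], [0, 0, 0, -0.045, -1], [0, 0, 0, -0.05, -1], [0, 0, 0, -0.05, -1]]}}

```text
time_s: 22.45
position: [563.6, -63.9, 186.4]
orientation: [[0.777, 0.629, 0.0], [0.629, -0.777, 0.0], [0.0, 0.0, -1.0]]
wrist_force: [-0.4, -1.1, -1.8]
opening: 11.8
finger_force: 40.0
```

```bash
python3 gauge.py 4
```

```text
t 22.50 A 0.0 q0.99 B 0.5 q0.98 | t 22.55 A -0.5 q0.99 B 0.0 q0.98 | t 22.60 A -0.5 q0.99 B 0.5 q0.98 | t 22.65 A 0.0 q0.99 B 0.0 q0.98 | 
yaw -50.99 tz -0.057 F [ 0.3 -1.  -3.6] open 11.4
```

>>> {"fn": "send_rows", "kwargs": {"rows": [[0, 0, 0, -0.015, -1], [0, 0, 0, -0.03, -1], [0, 0, 0, -0.045, -1], [0, 0, 0, -0.05, -1], [0, 0, 0, -0.05, -1]]}}

```text
time_s: 23.28
position: [563.6, -63.9, 186.4]
orientation: [[0.745, 0.667, 0.0], [0.667, -0.745, 0.0], [0.0, 0.0, -1.0]]
wrist_force: [-0.3, -0.2, -2.0]
opening: 11.5
finger_force: 40.0
```

```bash
python3 gauge.py 4
```

```text
t 23.32 A 4.3 q0.93 B 8.5 q0.96 | t 23.38 A 4.7 q0.91 B 9.0 q0.97 | t 23.43 A 4.7 q0.90 B 10.4 q0.96 | t 23.48 A 3.8 q0.88 B 11.4 q0.95 | 
yaw -48.13 tz -0.098 F [ 0.3 -0.1 -2.4] open 11.7
```

Sinking at about 19 mm/s, under the limit. Holding the valve here.

>>> {"fn": "send_rows", "kwargs": {"rows": [[0, 0, 0, 0, -1], [0, 0, 0, 0, -1], [0, 0, 0, 0, -1]]}}

```text
time_s: 23.85
position: [563.6, -63.8, 186.4]
orientation: [[0.745, 0.668, 0.0], [0.668, -0.745, -0.0], [0.0, 0.0, -1.0]]
wrist_force: [-0.2, -0.0, -2.9]
opening: 11.6
finger_force: 40.0
```

```bash
python3 gauge.py 4; python3 -c "
from h import *
import numpy as np
np.save('mid.npy',cam('side')['frame'])"
```

```text
t 23.90 A 1.4 q0.86 B 17.5 q0.88 | t 23.95 A 2.4 q0.85 B 18.0 q0.86 | t 24.00 A 2.4 q0.85 B 18.5 q0.84 | t 24.05 A 1.9 q0.84 B 18.9 q0.82 | 
yaw -48.13 tz -0.044 F [-0.1 -1.9 -1.8] open 11.8
```

>>> {"fn": "send_rows", "kwargs": {"rows": [[0, 0, 0, 0, -1], [0, 0, 0, 0, -1], [0, 0, 0, 0, -1], [0, 0, 0, 0, -1], [0, 0, 0, 0, -1]]}}

```text
time_s: 24.72
position: [563.6, -63.9, 186.4]
orientation: [[0.745, 0.667, 0.0], [0.667, -0.745, -0.0], [0.0, 0.0, -1.0]]
wrist_force: [-0.3, -0.6, -1.9]
opening: 11.6
finger_force: 40.0
```

```bash
python3 gauge.py 3
```

```text
t 24.77 A 2.4 q0.75 B 79.5 q0.60 | t 24.82 A 1.4 q0.73 B 79.5 q0.60 | t 24.88 A 1.4 q0.72 B 79.5 q0.59 | 
yaw -48.13 tz -0.092 F [-0.1 -1.3 -1.7] open 12.0
```

>>> {"fn": "send_rows", "kwargs": {"rows": [[0, 0, 0, 0, -1], [0, 0, 0, 0, -1], [0, 0, 0, 0, -1], [0, 0, 0, 0, -1], [0, 0, 0, 0, -1]]}}

```text
time_s: 25.5
position: [563.6, -63.9, 186.4]
orientation: [[0.745, 0.667, -0.0], [0.667, -0.745, -0.0], [-0.0, 0.0, -1.0]]
wrist_force: [0.0, -1.2, -2.9]
opening: 11.8
finger_force: 40.0
```

```bash
python3 gauge.py 3
```

```text
t 25.55 A 0.9 q0.64 B 69.1 q0.63 | t 25.60 A 0.9 q0.64 B 70.1 q0.65 | t 25.65 A 1.4 q0.64 B 70.1 q0.64 | 
yaw -48.13 tz -0.054 F [ 0.1 -0.5 -2. ] open 11.5
```

>>> {"fn": "send_rows", "kwargs": {"rows": [[0, 0, 0, 0, -1], [0, 0, 0, 0, -1], [0, 0, 0, 0, -1], [0, 0, 0, 0, -1], [0, 0, 0, 0, -1]]}}

```text
time_s: 26.28
position: [563.6, -63.9, 186.4]
orientation: [[0.745, 0.667, 0.0], [0.667, -0.745, -0.0], [-0.0, 0.0, -1.0]]
wrist_force: [0.7, -0.2, -3.3]
opening: 11.6
finger_force: 40.0
```

```bash
python3 gauge.py 3
```

```text
t 26.32 A 0.9 q0.64 B 69.6 q0.64 | t 26.38 A 0.9 q0.64 B 70.1 q0.65 | t 26.43 A 1.4 q0.64 B 69.6 q0.65 | 
yaw -48.13 tz -0.085 F [-0.3 -0.7 -2.7] open 11.7
```

Run:
```python
from h import *
f=0
for _ in range(4): s=cam('side'); f=f+s['frame'].astype(float)
f/=4; np.save('down.npy',f)
r=np.load('ref.npy'); mi=np.load('mid.npy').astype(float)
k=lambda f:cv2.resize(np.clip(f[55:135,205:258,::-1]*1.5,0,255).astype(np.uint8),None,fx=5,fy=5,interpolation=cv2.INTER_CUBIC)
cv2.imwrite('pics/e.png',np.hstack([k(r),k(mi),k(f)]))
c=np.array([623.6,-323.9])
for z in (92,97,102,107,112,212): print(z,proj(s,(c[0]+60,c[1]+60,z)).round(1))
```

```text
92 [220.4 121.5]
97 [220.3 120.4]
102 [220.2 119.3]
107 [220.1 118.1]
112 [220. 117.]
212 [217.8  93. ]
```

View pics/e.png

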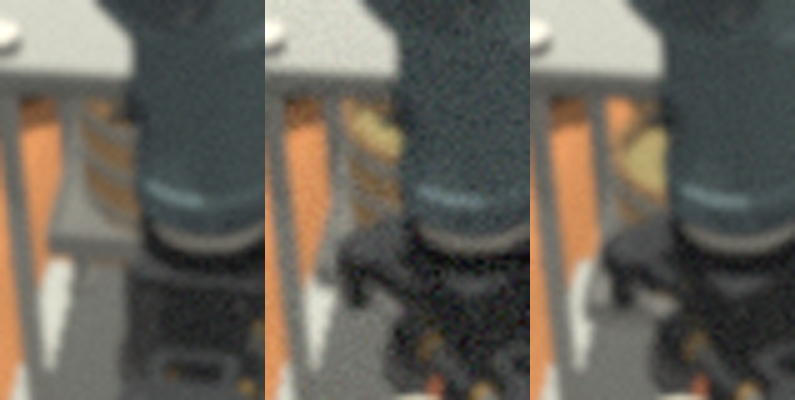

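The right panel shows the basket down: the tray corner is about 12 px lower, which is about 45 mm, and it has been still for a second. Now I turn back with a lighter grip, which also limits the torque.

>>> {"fn": "send_rows", "kwargs": {"rows": [[0, 0, 0, 0.05, -1], [0, 0, 0, 0.12, -1], [0, 0, 0, 0.19, -1], [0, 0, 0, 0.26, -1], [0, 0, 0, 0.3, -1]], "grip_force": 12}}

```text
time_s: 27.25
position: [563.8, -63.6, 186.5]
orientation: [[0.909, 0.417, 0.0], [0.417, -0.909, 0.0], [0.0, 0.0, -1.0]]
wrist_force: [0.4, -1.1, -2.7]
opening: 11.9
finger_force: 12.0
```

```bash
cat > tq.py <<'E'
from h import *
import sys
T=[];F=[];G=[]
for i in range(int(sys.argv[1])):
    if i: vision.read_camera('side')
    o=status.get_obs();T.append(o['torque']);F.append(o['wrist_force']);G.append(o['opening'])
R=o['orientation']
print('t %.2f yaw %.2f'%(o['time_s'],np.degrees(np.arctan2(R[1,1],R[0,1]))),'first',T[0].round(3),'mean',np.mean(T,0).round(3),'F',np.mean(F,0).round(1),'open',np.round(G,1),o['position'].round(2))
E
python3 tq.py 4
```

```text
t 27.40 yaw -65.26 first [-0.161  0.01   0.037] mean [-0.117  0.027  0.02 ] F [ 0.3 -0.5 -2. ] open [11.9 12.  12.1 12.3] [563.73 -63.73 186.47]
```

>>> {"fn": "send_rows", "kwargs": {"rows": [[0, 0, 0, 0.03, -1], [0, 0, 0, 0.06, -1], [0, 0, 0, 0.09, -1], [0, 0, 0, 0.12, -1], [0, 0, 0, 0.15, -1]]}}

```text
time_s: 28.02
position: [563.7, -63.8, 186.5]
orientation: [[0.961, 0.275, 0.0], [0.275, -0.961, -0.0], [0.0, 0.0, -1.0]]
wrist_force: [-0.5, 1.0, -1.3]
opening: 12.2
finger_force: 12.0
```

```bash
python3 tq.py 4
```

```text
t 28.18 yaw -73.92 first [-0.082  0.034  0.155] mean [-0.067  0.026  0.176] F [ 0.2 -0.1 -1.6] open [12.2 12.2 11.9 11.9] [563.63 -63.87 186.46]
```

>>> {"fn": "send_rows", "kwargs": {"rows": [[0, 0, 0, 0.03, -1], [0, 0, 0, 0.06, -1], [0, 0, 0, 0.09, -1], [0, 0, 0, 0.12, -1], [0, 0, 0, 0.15, -1]]}}

```text
time_s: 28.8
position: [563.6, -63.9, 186.5]
orientation: [[0.992, 0.129, 0.0], [0.129, -0.992, -0.0], [0.0, 0.0, -1.0]]
wrist_force: [0.6, -0.3, -1.4]
opening: 12.0
finger_force: 12.0
```

```bash
python3 tq.py 4
```

```text
t 28.95 yaw -82.51 first [-0.046  0.027  0.17 ] mean [-0.108 -0.006  0.157] F [ 0.8 -0.3 -1.1] open [12.  11.7 12.  11.5] [563.62 -63.88 186.44]
```

Torque holds at about 0.16 N m while the key carries the valve. I'll approach the stop in smaller steps.

>>> {"fn": "send_rows", "kwargs": {"rows": [[0, 0, 0, 0.025, -1], [0, 0, 0, 0.05, -1], [0, 0, 0, 0.075, -1], [0, 0, 0, 0.1, -1], [0, 0, 0, 0.12, -1]]}}

```text
time_s: 29.58
position: [563.6, -63.9, 186.4]
orientation: [[1.0, 0.009, 0.0], [0.009, -1.0, -0.0], [0.0, 0.0, -1.0]]
wrist_force: [0.1, -0.4, 0.2]
opening: 11.9
finger_force: 12.1
```

```bash
python3 tq.py 4
```

```text
t 29.73 yaw -89.39 first [-0.12  -0.011  0.157] mean [-0.119  0.005  0.174] F [ 0.6 -0.4 -0.6] open [11.9 12.  12.2 12. ] [563.6  -63.9  186.43]
```

>>> {"fn": "send_rows", "kwargs": {"rows": [[0, 0, 0, 0.01, -1], [0, 0, 0, 0.02, -1], [0, 0, 0, 0.03, -1]]}}

```text
time_s: 30.1
position: [563.6, -63.9, 186.4]
orientation: [[1.0, -0.02, 0.0], [-0.02, -1.0, 0.0], [0.0, -0.0, -1.0]]
wrist_force: [0.2, 0.3, 0.1]
opening: 12.1
finger_force: 12.1
```

```bash
python3 tq.py 4
```

```text
t 30.25 yaw -91.10 first [-0.132  0.045  0.235] mean [-0.106  0.041  0.195] F [ 0.5 -0.1 -1. ] open [12.1 11.8 12.  12.1] [563.61 -63.89 186.46]
```

>>> {"fn": "send_rows", "kwargs": {"rows": [[0, 0, 0, 0.01, -1], [0, 0, 0, 0.02, -1]]}}

```text
time_s: 30.5
position: [563.6, -63.9, 186.5]
orientation: [[0.999, -0.04, 0.0], [-0.04, -0.999, 0.0], [0.0, -0.0, -1.0]]
wrist_force: [0.2, -0.3, -0.0]
opening: 11.7
finger_force: 12.1
```

```bash
python3 tq.py 5
```

```text
t 30.70 yaw -92.25 first [-0.109 -0.05   0.174] mean [-0.125  0.004  0.218] F [ 0.1 -0.3 -0.7] open [11.7 11.9 12.1 12.  12.1] [563.59 -63.89 186.44]
```

>>> {"fn": "send_rows", "kwargs": {"rows": [[0, 0, 0, 0.01, -1], [0, 0, 0, 0.02, -1]]}}

```text
time_s: 30.95
position: [563.6, -63.8, 186.4]
orientation: [[0.998, -0.06, 0.0], [-0.06, -0.998, 0.0], [0.0, -0.0, -1.0]]
wrist_force: [0.1, -0.0, -1.8]
opening: 12.0
finger_force: 12.1
```

```bash
python3 tq.py 5
```

```text
t 31.15 yaw -93.39 first [-0.079  0.043  0.27 ] mean [-0.111  0.04   0.197] F [ 0.3 -0.1 -0.7] open [12.  12.  11.8 12.  11.8] [563.62 -63.85 186.44]
```

Still about 0.2, so it's thread friction and not the stop. Continuing.

>>> {"fn": "send_rows", "kwargs": {"rows": [[0, 0, 0, 0.01, -1], [0, 0, 0, 0.02, -1]]}}

```text
time_s: 31.4
position: [563.6, -63.9, 186.4]
orientation: [[0.997, -0.08, 0.0], [-0.08, -0.997, -0.0], [0.0, 0.0, -1.0]]
wrist_force: [-0.1, -1.3, -0.2]
opening: 11.9
finger_force: 12.1
```

```bash
python3 tq.py 5
```

```text
t 31.60 yaw -94.54 first [-0.086  0.065  0.209] mean [-0.126  0.02   0.188] F [ 0.5 -0.7 -0.1] open [11.9 12.2 12.3 11.9 11.9] [563.6  -63.87 186.43]
```

>>> {"fn": "send_rows", "kwargs": {"rows": [[0, 0, 0, 0.01, -1]]}}

```text
time_s: 31.72
position: [563.6, -63.8, 186.4]
orientation: [[0.996, -0.09, 0.0], [-0.09, -0.996, 0.0], [0.0, -0.0, -1.0]]
wrist_force: [0.3, -0.7, -0.3]
opening: 11.6
finger_force: 12.1
```

```bash
python3 tq.py 1
```

```text
t 31.73 yaw -95.14 first [-0.084  0.012  0.22 ] mean [-0.084  0.012  0.22 ] F [ 0.3 -0.7 -0.3] open [11.6] [563.6  -63.85 186.45]
```

>>> {"fn": "send_rows", "kwargs": {"rows": [[0, 0, 0, 0.01, -1]]}}

```text
time_s: 31.85
position: [563.6, -63.9, 186.4]
orientation: [[0.995, -0.1, 0.0], [-0.1, -0.995, -0.0], [0.0, 0.0, -1.0]]
wrist_force: [0.8, -1.0, 0.5]
opening: 12.0
finger_force: 12.1
```

```bash
python3 tq.py 1
```

```text
t 31.85 yaw -95.72 first [-0.149  0.058  0.193] mean [-0.149  0.058  0.193] F [ 0.8 -1.   0.5] open [12.] [563.57 -63.89 186.44]
```

>>> {"fn": "send_rows", "kwargs": {"rows": [[0, 0, 0, 0, -1]]}}

```text
time_s: 31.98
position: [563.6, -63.9, 186.4]
orientation: [[0.995, -0.099, 0.0], [-0.099, -0.995, -0.0], [0.0, 0.0, -1.0]]
wrist_force: [0.7, -0.1, 0.8]
opening: 12.0
finger_force: 12.1
```

```bash
python3 tq.py 2
```

```text
t 32.02 yaw -95.68 first [-0.056  0.029  0.253] mean [-0.091  0.016  0.221] F [ 0.6 -0.5  0.2] open [12.  11.9] [563.61 -63.84 186.44]
```

>>> {"fn": "send_rows", "kwargs": {"rows": [[0, 0, 0, 0.01, -1]]}}

```text
time_s: 32.15
position: [563.6, -63.8, 186.4]
orientation: [[0.994, -0.109, 0.0], [-0.109, -0.994, 0.0], [-0.0, -0.0, -1.0]]
wrist_force: [0.3, -0.2, 0.3]
opening: 11.7
finger_force: 12.1
```

```bash
python3 tq.py 1
```

```text
t 32.15 yaw -96.28 first [-0.166  0.03   0.17 ] mean [-0.166  0.03   0.17 ] F [ 0.3 -0.2  0.3] open [11.7] [563.58 -63.84 186.43]
```

>>> {"fn": "send_rows", "kwargs": {"rows": [[0, 0, 0, 0.01, -1]]}}

```text
time_s: 32.28
position: [563.6, -63.8, 186.4]
orientation: [[0.993, -0.12, 0.0], [-0.12, -0.993, 0.0], [0.0, -0.0, -1.0]]
wrist_force: [1.0, -0.1, -0.2]
opening: 12.0
finger_force: 12.1
```

```bash
python3 tq.py 1
```

```text
t 32.27 yaw -96.87 first [-0.156  0.043  0.241] mean [-0.156  0.043  0.241] F [ 1.  -0.1 -0.2] open [12.] [563.59 -63.84 186.44]
```

>>> {"fn": "send_rows", "kwargs": {"rows": [[0, 0, 0, 0, -1]]}}

```text
time_s: 32.4
position: [563.6, -63.9, 186.4]
orientation: [[0.993, -0.119, 0.0], [-0.119, -0.993, -0.0], [0.0, 0.0, -1.0]]
wrist_force: [0.4, -0.3, 0.5]
opening: 11.6
finger_force: 12.1
```

```bash
python3 tq.py 2
```

```text
t 32.45 yaw -96.83 first [-0.128  0.054  0.168] mean [-0.128  0.049  0.177] F [ 0.4 -0.7  0.1] open [11.6 11.7] [563.6  -63.88 186.44]
```

>>> {"fn": "send_rows", "kwargs": {"rows": [[0, 0, 0, 0.01, -1]]}}

```text
time_s: 32.58
position: [563.6, -63.9, 186.4]
orientation: [[0.992, -0.129, 0.0], [-0.129, -0.992, 0.0], [0.0, -0.0, -1.0]]
wrist_force: [0.5, 0.2, -0.9]
opening: 12.1
finger_force: 12.1
```

```bash
python3 tq.py 1
```

```text
t 32.58 yaw -97.43 first [-0.133  0.051  0.175] mean [-0.133  0.051  0.175] F [ 0.5  0.2 -0.9] open [12.1] [563.58 -63.86 186.43]
```

>>> {"fn": "send_rows", "kwargs": {"rows": [[0, 0, 0, 0.01, -1]]}}

```text
time_s: 32.7
position: [563.6, -63.9, 186.5]
orientation: [[0.99, -0.139, 0.0], [-0.139, -0.99, -0.0], [0.0, 0.0, -1.0]]
wrist_force: [1.0, -0.6, 0.0]
opening: 11.9
finger_force: 12.1
```

```bash
python3 tq.py 1
```

```text
t 32.70 yaw -98.01 first [-0.096 -0.013  0.197] mean [-0.096 -0.013  0.197] F [ 1.  -0.6  0. ] open [11.9] [563.59 -63.89 186.46]
```

>>> {"fn": "send_rows", "kwargs": {"rows": [[0, 0, 0, 0.008, -1]]}}

```text
time_s: 32.83
position: [563.6, -63.9, 186.4]
orientation: [[0.989, -0.147, 0.0], [-0.147, -0.989, -0.0], [0.0, 0.0, -1.0]]
wrist_force: [-0.3, -0.8, -0.5]
opening: 11.9
finger_force: 12.1
```

```bash
python3 tq.py 1
```

```text
t 32.83 yaw -98.47 first [-0.107  0.02   0.227] mean [-0.107  0.02   0.227] F [-0.3 -0.8 -0.5] open [11.9] [563.57 -63.86 186.43]
```

>>> {"fn": "send_rows", "kwargs": {"rows": [[0, 0, 0, 0, -1]]}}

```text
time_s: 32.95
position: [563.6, -63.9, 186.4]
orientation: [[0.989, -0.147, 0.0], [-0.147, -0.989, -0.0], [0.0, 0.0, -1.0]]
wrist_force: [0.9, -0.8, -0.4]
opening: 12.0
finger_force: 12.1
```

```bash
python3 tq.py 1
```

```text
t 32.95 yaw -98.44 first [-0.091  0.026  0.211] mean [-0.091  0.026  0.211] F [ 0.9 -0.8 -0.4] open [12.] [563.63 -63.86 186.45]
```

>>> {"fn": "send_rows", "kwargs": {"rows": [[0, 0, 0, 0.01, -1]]}}

```text
time_s: 33.08
position: [563.6, -63.8, 186.4]
orientation: [[0.988, -0.157, 0.0], [-0.157, -0.988, 0.0], [0.0, -0.0, -1.0]]
wrist_force: [0.5, -0.7, -0.1]
opening: 11.7
finger_force: 12.1
```

```bash
python3 tq.py 1
```

```text
t 33.08 yaw -99.03 first [-0.139  0.047  0.227] mean [-0.139  0.047  0.227] F [ 0.5 -0.7 -0.1] open [11.7] [563.59 -63.85 186.44]
```

>>> {"fn": "send_rows", "kwargs": {"rows": [[0, 0, 0, 0.01, -1]]}}

```text
time_s: 33.2
position: [563.6, -63.9, 186.5]
orientation: [[0.986, -0.167, 0.0], [-0.167, -0.986, -0.0], [0.0, -0.0, -1.0]]
wrist_force: [0.5, -0.9, -0.4]
opening: 12.0
finger_force: 12.1
```

```bash
python3 tq.py 1
```

```text
t 33.20 yaw -99.61 first [-0.12   0.016  0.17 ] mean [-0.12   0.016  0.17 ] F [ 0.5 -0.9 -0.4] open [12.] [563.61 -63.85 186.45]
```

>>> {"fn": "send_rows", "kwargs": {"rows": [[0, 0, 0, 0.008, -1]]}}

```text
time_s: 33.33
position: [563.6, -63.9, 186.4]
orientation: [[0.985, -0.175, 0.0], [-0.175, -0.985, -0.0], [0.0, 0.0, -1.0]]
wrist_force: [0.1, 0.2, 0.5]
opening: 11.7
finger_force: 12.1
```

```bash
python3 tq.py 1
```

```text
t 33.33 yaw -100.07 first [-0.197  0.042  0.28 ] mean [-0.197  0.042  0.28 ] F [0.1 0.2 0.5] open [11.7] [563.59 -63.88 186.44]
```

>>> {"fn": "send_rows", "kwargs": {"rows": [[0, 0, 0, 0, -1]]}}

```text
time_s: 33.45
position: [563.6, -63.9, 186.4]
orientation: [[0.985, -0.174, 0.0], [-0.174, -0.985, -0.0], [0.0, 0.0, -1.0]]
wrist_force: [0.6, 0.2, 0.1]
opening: 12.0
finger_force: 12.1
```

```bash
python3 tq.py 1
```

```text
t 33.45 yaw -100.04 first [-0.191  0.031  0.248] mean [-0.191  0.031  0.248] F [0.6 0.2 0.1] open [12.] [563.58 -63.85 186.43]
```

```bash
python3 tq.py 4
```

```text
t 33.60 yaw -100.04 first [-0.191  0.031  0.248] mean [-0.154  0.032  0.183] F [ 0.  -0.4  0.1] open [12.  12.  11.9 12. ] [563.6  -63.9  186.45]
```

>>> {"fn": "send_rows", "kwargs": {"rows": [[0, 0, 0, 0.006, -1]]}}

```text
time_s: 33.72
position: [563.6, -63.9, 186.4]
orientation: [[0.984, -0.18, 0.0], [-0.18, -0.984, 0.0], [0.0, -0.0, -1.0]]
wrist_force: [0.7, -0.7, -0.4]
opening: 12.0
finger_force: 12.1
```

```bash
python3 tq.py 4
```

```text
t 33.88 yaw -100.38 first [-0.134  0.059  0.218] mean [-0.119  0.045  0.218] F [ 0.1 -0.4 -0.2] open [12.  12.2 11.8 11.7] [563.6  -63.87 186.44]
```

Noise again; no stop yet.

>>> {"fn": "send_rows", "kwargs": {"rows": [[0, 0, 0, 0.01, -1]]}}

```text
time_s: 34.0
position: [563.6, -63.9, 186.4]
orientation: [[0.982, -0.19, 0.0], [-0.19, -0.982, 0.0], [0.0, -0.0, -1.0]]
wrist_force: [1.0, -0.2, 0.3]
opening: 11.7
finger_force: 12.1
```

```bash
python3 tq.py 1
```

```text
t 34.00 yaw -100.98 first [-0.116  0.017  0.205] mean [-0.116  0.017  0.205] F [ 1.  -0.2  0.3] open [11.7] [563.59 -63.86 186.44]
```

>>> {"fn": "send_rows", "kwargs": {"rows": [[0, 0, 0, 0.01, -1]]}}

```text
time_s: 34.12
position: [563.6, -63.8, 186.4]
orientation: [[0.98, -0.2, 0.0], [-0.2, -0.98, 0.0], [0.0, -0.0, -1.0]]
wrist_force: [-0.3, 0.0, -0.3]
opening: 11.4
finger_force: 12.1
```

```bash
python3 tq.py 1
```

```text
t 34.12 yaw -101.57 first [-0.095  0.065  0.214] mean [-0.095  0.065  0.214] F [-0.3  0.  -0.3] open [11.4] [563.6  -63.84 186.44]
```

>>> {"fn": "send_rows", "kwargs": {"rows": [[0, 0, 0, 0.008, -1]]}}

```text
time_s: 34.25
position: [563.6, -63.8, 186.4]
orientation: [[0.978, -0.208, -0.0], [-0.208, -0.978, 0.0], [-0.0, -0.0, -1.0]]
wrist_force: [0.4, 0.2, 0.0]
opening: 12.3
finger_force: 12.2
```

```bash
python3 tq.py 1
```

```text
t 34.25 yaw -102.01 first [-0.131  0.049  0.222] mean [-0.131  0.049  0.222] F [0.4 0.2 0. ] open [12.3] [563.58 -63.84 186.43]
```

>>> {"fn": "send_rows", "kwargs": {"rows": [[0, 0, 0, 0, -1]]}}

```text
time_s: 34.38
position: [563.6, -63.8, 186.4]
orientation: [[0.978, -0.208, -0.0], [-0.208, -0.978, -0.0], [-0.0, 0.0, -1.0]]
wrist_force: [-0.2, 0.7, -0.4]
opening: 12.1
finger_force: 12.2
```

```bash
python3 tq.py 2
```

```text
t 34.42 yaw -101.98 first [-0.069  0.086  0.221] mean [-0.078  0.052  0.257] F [ 0.   0.3 -0.2] open [12.1 12.1] [563.57 -63.83 186.42]
```

>>> {"fn": "send_rows", "kwargs": {"rows": [[0, 0, 0, 0.01, -1]]}}

```text
time_s: 34.55
position: [563.6, -63.8, 186.4]
orientation: [[0.976, -0.218, -0.0], [-0.218, -0.976, 0.0], [-0.0, -0.0, -1.0]]
wrist_force: [0.2, 0.1, 0.8]
opening: 12.1
finger_force: 12.3
```

```bash
python3 tq.py 1
```

```text
t 34.55 yaw -102.58 first [-0.082  0.025  0.335] mean [-0.082  0.025  0.335] F [0.2 0.1 0.8] open [12.1] [563.58 -63.82 186.43]
```

>>> {"fn": "send_rows", "kwargs": {"rows": [[0, 0, 0, 0.008, -1]]}}

```text
time_s: 34.67
position: [563.6, -63.8, 186.4]
orientation: [[0.974, -0.226, 0.0], [-0.226, -0.974, 0.0], [0.0, -0.0, -1.0]]
wrist_force: [0.5, -0.5, 0.5]
opening: 12.7
finger_force: 12.3
```

```bash
python3 tq.py 1
```

```text
t 34.67 yaw -103.04 first [-0.076  0.068  0.315] mean [-0.076  0.068  0.315] F [ 0.5 -0.5  0.5] open [12.7] [563.6  -63.76 186.45]
```

>>> {"fn": "send_rows", "kwargs": {"rows": [[0, 0, 0, 0, -1]]}}

```text
time_s: 34.8
position: [563.6, -63.8, 186.4]
orientation: [[0.974, -0.225, -0.0], [-0.225, -0.974, 0.0], [-0.0, -0.0, -1.0]]
wrist_force: [0.2, -0.5, -0.2]
opening: 11.8
finger_force: 12.3
```

```bash
python3 tq.py 3
```

```text
t 34.90 yaw -103.01 first [-0.119  0.083  0.269] mean [-0.076  0.071  0.258] F [ 0.1 -0.5  0.1] open [11.8 12.  12.3] [563.61 -63.82 186.46]
```

Torque (about 0.3 N m) and finger force both rise at yaw −102 to −103°, so the valve is on its stop. That also fits the tang being aligned with the press. I'll relax the turn slightly and release.

>>> {"fn": "send_rows", "kwargs": {"rows": [[0, 0, 0, -0.01, -1], [0, 0, 0, -0.025, -1], [0, 0, 0, -0.03, -1], [0, 0, 0, -0.03, -1]], "grip_force": 5}}

```text
time_s: 35.4
position: [563.5, -63.9, 186.4]
orientation: [[0.981, -0.196, -0.0], [-0.196, -0.981, 0.0], [-0.0, -0.0, -1.0]]
wrist_force: [0.6, -0.3, 0.4]
opening: 12.4
finger_force: 5.0
```

```bash
python3 tq.py 3
```

```text
t 35.50 yaw -101.31 first [0.013 0.159 0.147] mean [-0.011  0.144  0.094] F [ 0.3 -0.3  0.7] open [12.4 12.2 12.5] [563.53 -63.85 186.41]
```

>>> {"fn": "send_rows", "kwargs": {"rows": [[0, 0, 0, 0, -0.7], [0, 0, 0, 0, -0.6], [0, 0, 0, 0, -0.4], [0, 0, 0, 0, 0], [0, 0, 0, 0, 0]]}}

```text
time_s: 36.12
position: [563.6, -63.9, 186.4]
orientation: [[0.981, -0.196, 0.0], [-0.196, -0.981, -0.0], [0.0, -0.0, -1.0]]
wrist_force: [1.4, -0.3, 0.4]
opening: 43.2
finger_force: 0.0
```

```bash
python3 tq.py 2
```

```text
t 36.17 yaw -101.30 first [0.029 0.171 0.011] mean [0.017 0.156 0.009] F [ 0.8 -0.3  0.1] open [43.2 43.7] [563.58 -63.85 186.43]
```

>>> {"fn": "send_rows", "kwargs": {"rows": [[0, 0, -10, 0, 0], [0, 0, -30, 0, 0], [0, 0, -60, 0, 0], [0, 0, -100, 0, 0], [0, 0, -150, 0, 0]]}}

```text
time_s: 36.8
position: [563.0, -63.9, 337.9]
orientation: [[0.981, -0.196, -0.001], [-0.196, -0.981, -0.0], [-0.001, 0.0, -1.0]]
wrist_force: [0.7, 0.0, 1.1]
opening: 44.3
finger_force: 0.0
```

>>> {"fn": "send_rows", "kwargs": {"rows": [[-30, -40, 0, 0, 0], [-60, -80, 0, 0, 0], [-80, -130, 0, 0, 0], [-90, -180, 0, 0, 0], [-90, -220, 0, 0, 0]]}}

```text
time_s: 37.42
position: [517.9, 171.9, 337.3]
orientation: [[0.981, -0.194, 0.0], [-0.194, -0.981, 0.001], [0.0, -0.002, -1.0]]
wrist_force: [1.3, -0.6, 1.7]
opening: 44.2
finger_force: 0.0
```

Run:
```python
from h import *
s=cam('side');t=cam('top');f=s['frame'].astype(float).mean(2);o=status.get_obs();print(o['time_s'],o['position'])
kb=[(np.round(r['box'],1).tolist(),round(r['p'],2)) for r in vision.search_frame('key_grip','side')];print(kb)
kt=[(np.round(r['box'],1).tolist(),round(r['p'],2)) for r in vision.search_frame('key_grip','top')];print(kt)
print('basket',[(np.round(r['box'],1).tolist(),round(r['p'],2)) for r in vision.search_frame('basket_top','side')])
for a in (-8,-10,-12,-14):
  d=np.array([np.cos(np.radians(a)),np.sin(np.radians(a)),0]);print(a,[(proj(s,np.array([563.6,-63.9,205])+k*31*d).round(1).tolist(),proj(t,np.array([563.6,-63.9,205])+k*31*d).round(1).tolist()) for k in(1,-1)])
print('foot',proj(s,(563.6,-63.9,75)),proj(s,(563.6,-63.9,205)))
np.save('end_s.npy',s['frame']);np.save('end_t.npy',t['frame'])
# bar mask in side: dark
for y in range(128,150,2): print(y,f[y,232:266].round().astype(int))
```

```text
37.525 [518.18008271 174.9662103  336.57585582]
[([297.7, 211.2, 32.1, 47.0], 0.81), ([247.4, 244.7, 21.4, 47.6], 0.59)]
[]
basket [([217.7, 78.9, 16.6, 45.3], 0.8)]
-8 [([237.3, 137.5], [287.8, 172.7]), ([257.9, 141.0], [286.3, 193.1])]
-10 [([237.4, 137.3], [288.1, 172.7]), ([257.8, 141.3], [286.0, 193.1])]
-12 [([237.6, 137.0], [288.5, 172.8]), ([257.7, 141.5], [285.6, 193.0])]
-14 [([237.7, 136.8], [288.9, 172.8]), ([257.6, 141.8], [285.2, 193.0])]
foot [248.0071874  169.20071352] [247.59652834 139.25208393]
128 [40 36 32 29 29 30 38 34 26 26 24 31 37 34 35 37 38 43 40 41 38 39 41 43
 49 44 47 48 53 50 49 54 52 48]
130 [47 43 44 40 40 46 46 51 40 23 24 15 28 25 28 28 20 25 29 32 29 33 41 40
 39 31 40 39 41 47 48 50 52 53]
132 [49 48 50 52 54 58 66 63 50 33 22 21 29 26 20 31 27 23 27 31 27 27 26 22
 23 25 29 31 27 34 31 35 35 37]
134 [104 118 123 120 120 116 106  83  59  35  23  24  28  21  30  28  29  33
  24  30  35  30  30  30  29  29  32  32  28  31  37  31  38  23]
136 [197 205 206 206 210 201 180 142 101  58  31  36  28  28  29   6  30  26
  30  25  32  24  34  22  31  26  31  25  24  23  33  39  36  30]
138 [212 209 202 204 208 195 156 116  81  50  29  28  32  27  24  32  29  29
  28  28  26  26  29  25  35  26  29  29  23  21  29  35  31  23]
140 [185 174 181 195 204 179 125  68  47  32  32  23  30  31  34  28  28  25
  26  24  26  29  25  23  26  28  31  19  25  33  22  32  34  29]
142 [201 205 210 212 209 175 117  66  33  33  33  24  29  20  28  34  31  26
  26  33  23  32  28  33  18  29  25  29  29  34  36  31  30  42]
144 [137 151 161 161 153 130  92  60  42  33  33  35  28  35  24  30  28  33
  27  25  29  21  35  25  14  29  34  31  26  32  41  28  30  35]
146 [82 82 83 77 78 67 58 54 53 48 46 51 49 48 35 42 43 27 40 42 36 26 28 26
 35 26 28 30 34 34 29 33 38 41]
148 [96 80 69 60 50 54 52 51 52 41 40 38 39 47 46 47 44 45 45 51 46 43 44 46
 47 36 38 33 34 33 34 32 46 54]
```

>>> {"fn": "send_rows", "kwargs": {"rows": [[-40, -40, 0, 0, 0], [-80, -80, 0, 0, 0], [-100, -120, 0, 0, 0], [-130, -150, 0, 0, 0], [-150, -170, 0, 0, 0]]}}

```text
time_s: 38.3
position: [404.2, 365.8, 336.8]
orientation: [[0.98, -0.197, 0.0], [-0.197, -0.98, 0.0], [-0.0, -0.0, -1.0]]
wrist_force: [-0.1, 0.0, 0.2]
opening: 43.8
finger_force: 0.0
```

Run:
```python
from h import *
s=cam('side');t=cam('top');f=s['frame'].astype(float);o=status.get_obs();print(o['time_s'],o['position'])
for n in('key_grip','basket_top'):
  for c in('side','top'):print(n,c,[(np.round(r['box'],1).tolist(),round(r['p'],2)) for r in vision.search_frame(n,c)])
g=f.mean(2)
for y in range(134,146): print(y,g[y,230:266].round().astype(int))
# basket drop vs start
r=np.load('avg_side.npy').astype(np.float32);up=lambda a:cv2.resize(a,None,fx=8,fy=8,interpolation=cv2.INTER_CUBIC)
M=cv2.matchTemplate(up(f.astype(np.float32)[83:125,213:262]),up(r[86:104,215:260]),cv2.TM_CCOEFF_NORMED);_,v,_,p=cv2.minMaxLoc(M);print('shift px',p[1]/8-3,v,'mm',(p[1]/8-3)/.25)
np.save('end_s.npy',f);np.save('end_t.npy',t['frame'])
```

```text
38.4 [403.17730846 367.11238917 336.48309887]
key_grip side [([247.5, 244.2, 25.5, 49.2], 0.72), ([238.6, 138.4, 20.6, 35.4], 0.61)]
key_grip top [([200.6, 245.9, 19.9, 24.1], 0.76), ([157.8, 207.9, 29.6, 18.2], 0.67)]
basket_top side [([212.8, 77.7, 45.4, 45.7], 0.9), ([180.0, 30.2, 95.7, 169.7], 0.71), ([239.2, 138.5, 19.1, 34.6], 0.2)]
basket_top top [([336.7, 148.7, 55.1, 42.1], 0.64)]
134 [ 92  99 110 124 130 131 130 124 114  93  69  51  45  47  47  52  55  61
  68  72  78  82  81  81  87  85  85  81  84  86  87  84  85  79  80  87]
135 [127 148 169 185 189 188 183 177 164 130  93  65  55  56  57  61  70  75
  77  79  80  83  85  85  83  83  86  82  84  88  88  86  81  81  84  85]
136 [169 198 211 217 219 219 219 211 196 158 121  93  75  72  72  76  76  85
  82  81  85  83  80  87  84  84  83  82  81  86  83  80  81  80  82  84]
137 [208 221 225 226 225 223 224 218 193 157 128 105  88  83  82  87  83  86
  83  83  84  82  81  82  84  82  82  84  82  80  81  80  84  82  80  84]
138 [218 225 224 218 214 217 218 208 170 127 107  98  94  92  87  90  89  91
  85  89  87  81  84  83  
[... 447 characters left out ...]
  88  89  88  87  89  89  90  82  82  84  80  85  88]
142 [196 208 212 216 221 222 220 190 126  69  42  42  45  46  44  51  51  52
  52  53  59  60  63  71  75  72  79  87 104 109  96  83  81  86  93 109]
143 [160 182 197 205 210 211 205 172 120  66  48  53  51  50  47  47  45  46
  46  44  48  49  49  55  57  59  63  80 115 129 109  88  82  96 114 130]
144 [116 136 147 161 170 172 166 138 105  74  66  81  79  77  73  63  48  50
  51  42  48  49  45  42  41  45  46  80 122 142 121  97  99 113 130 149]
145 [ 97  99 102 114 122 119 114 105  89  86  91 107 117 115 113  95  73  59
  52  50  51  60  56  57  54  47  51  76 117 141 134 121 120 132 141 146]
shift px 13.625 0.9343276023864746 mm 54.5
```

The key stands on the valve: its bar spans columns 238–257, as predicted for yaw −12°. The basket is down by about 54 mm.

```bash
python3 -c "
from cell import sign_off
print(sign_off())"
```

```text
the job is handed in; nothing more can be done
None
```

The job is handed in; no verdict came back. By camera the basket is fully down (about 54 mm, sinking at about 19 mm/s) and the key stands let go on the valve, which I judge to be on its shut stop from the torque rise.

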